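Pack the bath brushes, snap the gasketed lid shut

TASK

Lay every wooden brush flat on the floor of the open rattan-look box, face up and all the same way round: parallel to the box's short sides with the heads towards the hinge. Then swing the lid down and press its front edge against the gasket until the catch snaps and it stays shut, and last stand the beige nail box and the white soap case upright side by side on the closed lid, wholly on it and well in from the edges. Leave the dish, jar, cup, soap bar and bottles where they stand.

Things in the scene. Friction and masses are not known exactly. Their poses are not given: they have to be found in the camera images.
- box: Low rattan-look brown plastic box, fixed. Outside 182 (x) by 272 (y) by 60 mm high, walls and floor 6 mm (inside 170 x 260 mm, inner floor 6 mm above the origin), black gasket on the rim to 68 mm. Origin: centre of the underside, on the ledge. x points from the front wall to the hinge wall (away from the robot; its yaw is small), y along the hinge, z up.
- lid (a joint): Hinge angle of the box lid, rad: 0 shut, 1.57 upright; starts open at 1.4 to 1.75 (stops 1.8 and -0.008). A flat plate 194 mm from hinge to front edge, 280 mm along y, 8 mm thick, 160 g, no handle. The lid stays where it is left, 1 to 2 N at the front edge moves it. Once the catch has snapped it stays at about 0.01; not caught, it springs back to 0.03 or more (readings vary by some 0.005).
- lid_hinge_axis (a point): Middle of the lid's hinge axis, on the box: 95 mm along the box's x from its origin, 67 mm above the ledge. The axis runs along the box's y through the middle of the lid's thickness.
- lid_edge (a point): Middle of the lid's front edge, on its top face; moves with the lid. Its x points along the lid to the hinge, its z out of the top (outer) face. When shut: 99 mm in front of the box's origin, 71 mm above the ledge. The shut lid's flat top carries the nail box and soap case.
- nail_box: Closed beige plastic nail box, 100 mm (x) by 56 mm (y) by 46 mm high, 120 g. Origin: centre of its underside; z up. It starts standing on the ledge.
- soap_case: Closed white plastic soap case with rounded edges, 95 mm (x) by 60 mm (y) by 36 mm high, 130 g. Origin: centre of its underside; z up. It starts standing on the ledge.
- pumice_brush: Wooden brush, 140 mm long, with a block of grey pumice 51 x 38 mm on its head. Handle 18 mm wide and 16 mm high from x = -70 to +15 mm; head 55 mm long, 42 mm wide, 20 mm high from x = 15 to 70 mm, working face up. Origin: on the underside, under the balance point in the handle, where to grip; x points to the head, z up. 50 to 125 g. It may be absent (None).
- pumice_brush_head (a point): End of that brush's head, 70 mm along its x from its origin, 10 mm above its underside. None if the brush is absent.
- nail_brush: Wooden brush, 127 mm long, with six coarse rows of beige bristle on its rectangular head. Handle 18 mm wide and 16 mm high from x = -62 to +15 mm; head 50 mm long, 40 mm wide, 20 mm high from x = 15 to 65 mm, working face up. Origin: on the underside, under the balance point in the handle, where to grip; x points to the head, z up. 50 to 125 g. It may be absent (None).
- nail_brush_head (a point): End of that brush's head, 65 mm along its x from its origin, 10 mm above its underside. None if the brush is absent.
- round_brush: Wooden brush, 127 mm long, with a round head of beige bristle 42 mm across. Handle 18 mm wide and 16 mm high from x = -70 to +15 mm; head 42 mm long, 42 mm wide, 20 mm high from x = 15 to 57 mm, working face up. Origin: on the underside, under the balance point in the handle, where to grip; x points to the head, z up. 50 to 125 g. It may be absent (None).
- round_brush_head (a point): End of that brush's head, 57 mm along its x from its origin, 10 mm above its underside. None if the brush is absent.
- foot_brush: Wooden brush, 139 mm long, with nine fine rows of beige bristle on a slim head. Handle 18 mm wide and 16 mm high from x = -66 to +15 mm; head 58 mm long, 32 mm wide, 20 mm high from x = 15 to 73 mm, working face up. Origin: on the underside, under the balance point in the handle, where to grip; x points to the head, z up. 50 to 125 g. It may be absent (None).
- foot_brush_head (a point): End of that brush's head, 73 mm along its x from its origin, 10 mm above its underside. None if the brush is absent.
- dish: Small white ceramic bowl 84 mm across, 32 mm high, among the brushes. Origin: centre of its underside. Not to be disturbed.
- tray: Round bamboo tray 180 mm across, 12 mm high, fixed, beyond the brushes. Origin: centre of its underside. Carries the jar and the cup.
- jar: Lidded glass jar 72 mm across, 85 mm high, on the tray. Origin: centre of its underside. Not to be disturbed.
- cup: White ceramic cup 72 mm across, 90 mm high, on the tray. Origin: centre of its underside. Not to be disturbed.
- shampoo: White plastic bottle 60 mm across, 170 mm high, left of the box. Origin: centre of its underside. Not to be disturbed.
- soap: Bar of soap 85 x 55 x 28 mm, left of the box. Origin: centre of its underside. Not to be disturbed.
- lotion: Amber glass bottle 56 mm across, 140 mm high, beyond the box. Origin: centre of its underside. Not to be disturbed.
- catch_nose (a point): Sprung steel catch in the middle of the box's front wall. In the last 0.045 rad of closing the gasket and the catch push back, rising to about 10 N at the lid's front edge; pressed down to about 0 rad (hard stop just beyond) the catch snaps over the bar of the strap that hangs from the lid's front edge.
Things that resemble listed ones, but are neither listed nor needed, are in the scene too. What is shaped like the foot_brush but red or yellow is not meant.

How it is judged:
By the outcome, as a careful person would: the job done as asked, in the order asked, and still so for the second after the job is handed in, with the robot touching nothing.
Of pumice_brush, nail_brush, round_brush, foot_brush only 3 to 4 are there at a start; the rules pass over those that are not, and their reading is None.
At some moment in a run one of pumice_brush, nail_brush, round_brush, foot_brush, nail_box, soap_case may be knocked a few centimetres aside while the robot is not near it.
Once in a run the grip may slacken for a moment while it holds something.
It also fails if it takes over 210 s, if anything falls off the work surface, if the arm or the gripper's body presses on something with over 40 N, if the wrist force passes 120 N, or if a joint passes its speed limit or range.

ROBOT

A 7-joint arm with a two-finger parallel gripper is mounted at the origin on the work surface. World frame = base frame: x ahead of the robot, y to its left, z up, the work surface at z = 0. Lengths are in m, angles in rad, forces in N, time in s.
With the tool pointing down it reaches from about 0.425 to 0.925 m from the base axis. Payload 6.8 kg.
Tool frame: the origin (TCP) lies on the centre line of the jaws, within the pads' length; the fingertips stand 22 mm ahead of it and the grasp point (between the pads) lies 3 mm ahead of it; z points along the fingers, y is the direction in which the jaws open and shut (so a half turn about z gives the same grasp; the last joint's range is limited). The gripper opens to 88 mm and grips with 3 to 60 N. Pads are 20 mm wide; open, the fingers measure 115 mm over their backs; the gripper's body (75 mm by 178 mm) begins 61 mm behind the grasp point.
Start: joints at [-1.411, 0.477, 0.022, 1.555, -0.011, 1.109, -0.083], TCP at [0.179, 0.651, 0.245] pointing down, gripper open.
Joint ranges: [-2.96, 2.96], [-0.34, 2.1], [-1.41, 1.46], [0.24, 2.44], [-1.37, 4.51], [0.17, 1.92], [-2.96, 2.96]. Speed limits (rad/s): [2.39, 2.39, 3.14, 3.14, 3.14, 3.14, 3.14].

INTERFACE

Orientations are given as [roll, pitch, yaw] about the fixed x, y, z axes, in that order (R = Rz(yaw) Ry(pitch) Rx(roll)).
In Python, from rig import robot gives the robot as it stands.
- The arm moves only by the shell command python3 -m inch 'ROWS' [FORCE]. ROWS is JSON, a list of rows, each a list of 7 numbers: the turn, a rotation vector about the tool's x, y, z in degrees, then the shift along the tool's x, y, z in mm, then the opening, from 0 (shut) to 1 (fully open). In form: [[wx, wy, wz, tx, ty, tz, hand], ...]. A call has 1 to 12 rows; each row shifts and turns the commanded pose from where the row before left it, along the tool's axes as they then stand; what a row does not reach is not made up. A row lasts 1/10 s, in which the tool goes at most 50 mm and 8.59 degrees, less where a joint would pass 70% of its speed; a pose out of reach is approached as far as the arm can. A call with a gripper value outside its range is refused whole. The fingers move at their own pace and stop on an object; FORCE is the grip in N (left out, the last holds). Time passes only in rows, so rows that do not move let the fingers close. It gives the time, the measured TCP pose, the force and the opening at its end, in the units of the state.
- robot.sense(): the state, without advancing time (a new reading comes with each control period).
- robot.grab_frame(name): name is "scene" or "top"; returns (picture, depth): 420x560x3 uint8, red, green, blue; 420x560 float32, m along the optical axis (not along the pixel's ray), 0 where there is no reading.
- robot.camera_params(name): a dict with "intrinsics" (3x3 intrinsics, pixels), "R" (3x3) and "t" (3): a world point X has camera coordinates R X + t. Camera axes: x right, y down, z forward; pixel columns grow to the right and rows downward; lengths in m; the calibration is good to about 2 mm. A picture is of the moment at which its call begins. camera_params takes no time and is no camera call.
- robot.hand_in(): hands the job in, once; it reports no verdict.
The state is a dict: "clock": time; "joint_pos": joint angles; "joint_velocities": joint speeds; "joint_torque": joint torques, N m; "tool_pos": TCP position; "tool_rot": TCP orientation; "ft_force": force on the tool from outside, world axes, zero at the start; "wrist_torque": the same for the moment, N m; "grip_width": opening from 0.0 (shut) to 1.0 (fully open).
Only numpy, scipy, OpenCV 4.12 (cv2) and the standard library are available. Lean on these libraries where they do the work, as an engineer would, in place of code of your own. Each camera call takes 0.05 s, during which the arm holds its last target. There are 200 camera calls.

## Working session

There is one attempt and no reset: what is moved stays moved. The work goes in short steps, Python scripts to look and compute and a shell command to move; the robot and the scene stay as the last step left them, time stands still between calls to the robot, and variables do not carry over. Pictures are saved under pics/ and viewed, about 12 in all and at most 16, crops included, and the job is handed in when it is done.

```bash
ls; mkdir -p pics
python3 - <<'E'
from rig import robot
import cv2,numpy as np
s=robot.sense();print(s)
for n in("scene","top"):
    p,d=robot.grab_frame(n);cv2.imwrite(f"pics/{n}0.png",p[...,::-1]);np.savez(f"{n}0.npz",p=p,d=d)
    c=robot.camera_params(n);print(n,c,(d>0).mean())
E
```

```text
pics
{'clock': 0.0, 'joint_pos': array([-1.41113126,  0.47779447,  0.02235181,  1.5564413 , -0.01147507,
        1.10931853, -0.08308057]), 'joint_velocities': array([ 2.35656821e-04, -2.92570287e-04,  5.81006276e-04,  1.98940350e-05,
        2.17785364e-04,  1.15844913e-04, -4.55667965e-04]), 'joint_torque': array([-1.20092340e-03, -5.82868803e+01,  1.53433509e+00, -2.72608137e+01,
       -5.43507468e-02,  1.71184132e-02,  1.62655306e-04]), 'tool_pos': array([0.17846568, 0.65039119, 0.24369001]), 'tool_rot': array([-3.13976670e+00,  1.63973624e-04,  2.87386926e+00]), 'ft_force': array([-0.61802039,  0.05846246,  0.42956668]), 'wrist_torque': array([ 0.0398742 , -0.05744387,  0.01453084]), 'grip_width': 1.0000177069739193}
scene {'intrinsics': array([[523.96884974,   0.        , 276.21528993],
       [  0.        , 523.96884974, 213.9964461 ],
       [  0.        ,   0.        ,   1.        ]]), 'R': array([[ 0.17064087,  0.98517022,  0.01792561],
       [ 0.72446094, -0.11311114, -0.67997222],
       [-0.6678608 ,  0.12901746, -0.73301872]]), 't': array([-0.05331691, -0.32694532,  1.96835762])} 0.9961522108843538
top {'intrinsics': array([[477.27967116,   0.        , 278.40941835],
       [  0.        , 477.27967116, 202.14550515],
       [  0.        ,   0.        ,   1.        ]]), 'R': array([[-0.02881636, -0.99952652,  0.01078652],
       [-0.99180226,  0.02724641, -0.12484355],
       [ 0.12449055, -0.01429563, -0.9921178 ]]), 't': array([-0.04960631,  0.51652228,  1.3995299 ])} 0.9961777210884354
```

View pics/top0.png

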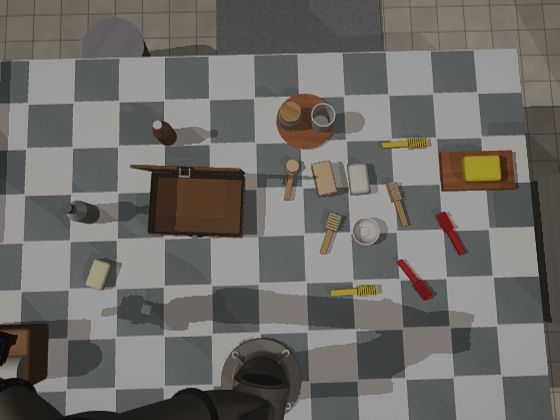

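View pics/scene0.png

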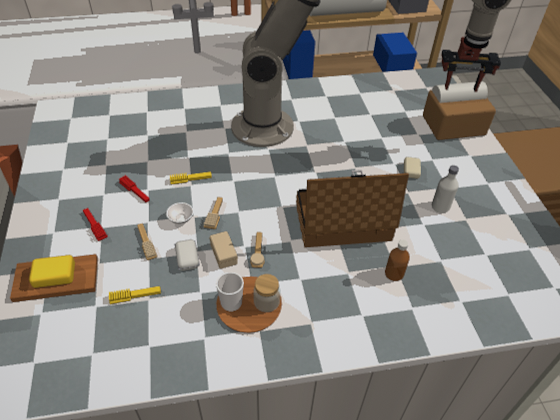

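The top view shows a round-headed brush at (291,178), two rectangular-headed beige brushes at (331,232) and (398,203), the nail box at (324,178), the soap case at (358,179), the dish at (366,231) and the open box at (197,203). The red and yellow brushes are decoys. I'll measure by height and take a close crop to tell the brushes apart.

```bash
cat > h.py <<'E'
import numpy as np,cv2
from rig import robot
def cam(n): c=robot.camera_params(n); return c["intrinsics"],c["R"],c["t"]
def cloud(n,d):
    K,R,t=cam(n); v,u=np.mgrid[:d.shape[0],:d.shape[1]]
    P=np.stack([(u-K[0,2])/K[0,0]*d,(v-K[1,2])/K[1,1]*d,d],-1)
    return (P-t)@R
def ray(n,u,v,z):
    K,R,t=cam(n); o=-R.T@t; r=R.T@np.array([(u-K[0,2])/K[0,0],(v-K[1,2])/K[1,1],1]); return o+r*(z-o[2])/r[2]
def px(n,X):
    K,R,t=cam(n); q=K@(R@np.asarray(X)+t); return q[:2]/q[2]
def blobs(n,p,d,zmin=.008,show=True,amin=60):
    W=cloud(n,d); m=((W[...,2]>zmin)&(d>0)).astype(np.uint8)
    k,l,s,c=cv2.connectedComponentsWithStats(m)
    out=[]
    for i in range(1,k):
        if s[i,4]<amin: continue
        q=W[l==i]; 
        xy=(q[:,:2]*1000).astype(np.float32); r=cv2.minAreaRect(xy)
        col=np.median(p[l==i],0)
        print("px",c[i].round(),"n",s[i,4],"rect c",np.round(r[0]),"sz",np.round(r[1]),"ang",round(r[2],1),"z50/95",np.percentile(q[:,2],[50,95]).round(3),"rgb",col)
        out.append((c[i],q))
    return W,l,out
E
python3 - <<'E'
from h import *
f=np.load("top0.npz");W,l,o=blobs("top",f["p"],f["d"])
print("floor z med",np.median(W[240:300,250:330,2]))
c=f["p"][130:260,270:430];cv2.imwrite("pics/crop1.png",cv2.resize(c,None,fx=5,fy=4.6,interpolation=cv2.INTER_CUBIC)[...,::-1])
g=np.load("scene0.npz")
E
```

```text
px [305. 121.] n 2373 rect c [ 769. -150.] sz [177. 171.] ang 18.7 z50/95 [0.016 0.101] rgb [111.  71.  46.]
px [164. 133.] n 440 rect c [727. 276.] sz [54. 65.] ang 28.7 z50/95 [0.093 0.142] rgb [57. 39. 27.]
px [407. 144.] n 337 rect c [ 687. -459.] sz [ 30. 140.] ang 4.6 z50/95 [0.016 0.023] rgb [139. 121.  40.]
px [477. 170.] n 2832 rect c [ 598. -679.] sz [124. 230.] ang 0.4 z50/95 [0.022 0.062] rgb [107.  66.  36.]
px [290. 177.] n 309 rect c [ 588. -106.] sz [ 38. 131.] ang 84.7 z50/95 [0.018 0.025] rgb [139. 108.  69.]
px [324. 179.] n 673 rect c [ 587. -202.] sz [112.  57.] ang 10.9 z50/95 [0.045 0.05 ] rgb [154. 133. 105.]
px [358. 179.] n 634 rect c [ 581. -313.] sz [96. 67.] ang 5.1 z50/95 [0.034 0.04 ] rgb [156. 152. 143.]
px [192. 194.] n 2351 rect c [522. 178.] sz [279. 224.] ang 85.8 z50/95 [0.063 0.261] rgb [43. 33. 26.]
px [555. 215.] n 728 rect c [ 414. -898.] sz [ 11. 322.] ang 89.6 z50/95 [0.028 0.057] rgb [77. 73. 67.]
px [397. 202.] n 339 rect c [ 502. -427.] sz [140.  38.] ang 11.0 z50/95 [0.016 0.022] rgb [132. 106.  69.]
px [181. 203.] n 84 rect c [523. 231.
[... 243 characters left out ...]
 0.024] rgb [139. 111.  72.]
px [450. 232.] n 339 rect c [ 406. -583.] sz [138.  31.] ang 24.1 z50/95 [0.015 0.022] rgb [122.  25.  24.]
px [366. 231.] n 485 rect c [ 422. -322.] sz [82. 81.] ang 44.2 z50/95 [0.02  0.033] rgb [146. 141. 136.]
px [ 99. 274.] n 575 rect c [317. 477.] sz [64. 85.] ang 69.2 z50/95 [0.028 0.033] rgb [156. 150. 124.]
px [416. 281.] n 363 rect c [ 271. -459.] sz [137.  37.] ang 40.7 z50/95 [0.016 0.023] rgb [118.  26.  24.]
px [356. 291.] n 354 rect c [ 243. -279.] sz [ 31. 138.] ang 3.8 z50/95 [0.016 0.023] rgb [149. 134.  42.]
px [155. 384.] n 12578 rect c [ 36. 326.] sz [887. 273.] ang 85.3 z50/95 [0.342 0.74 ] rgb [35. 31. 28.]
floor z med 0.0005680250423222281
```

View pics/crop1.png

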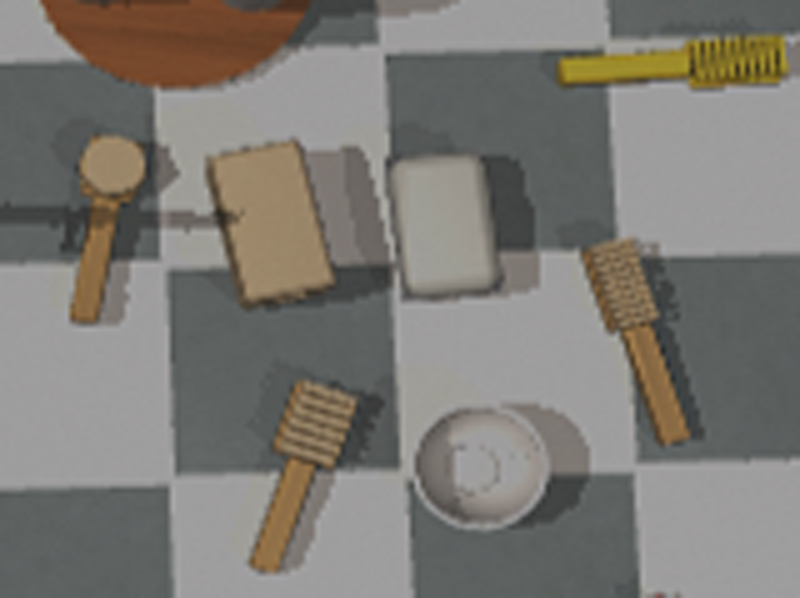

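Candidates: round_brush (290,177), nail_brush with six coarse rows (330,231) and foot_brush with fine rows on a slim head (397,202). Decoys are yellow (407,144) and (356,291), and red (450,232) and (416,281). The crop confirms all three choices, and pumice is absent. Next I'll get exact poses for the brushes, box and lid.

```bash
cat >> h.py <<'E'
OFF={"round":-6.5,"nail":1.5,"foot":3.5,"box":0,"case":0}
def brush(q,kind):
    # pose of elongated thing from its points: axis from minAreaRect/PCA, head = wide end
    xy=q[:,:2]*1000
    m=xy.mean(0); u=np.linalg.svd(xy-m,full_matrices=False)[2][0]
    s=(xy-m)@u; v=np.array([-u[1],u[0]]); w=(xy-m)@v
    a,b=np.percentile(s,[1,99]); mid=(a+b)/2
    if np.std(w[s>mid+20])<np.std(w[s<mid-20]): u=-u;v=-v;s=-s;w=-w;a,b=-b,-a;mid=-mid
    # refine with handle only
    if kind in("round","nail","foot"):
        h=(s<mid)&(s>a+5); k=np.polyfit(s[h],w[h],1); u=u+k[0]*v; u/=np.linalg.norm(u); w0=np.polyval(k,mid-OFF[kind])
    else: w0=(np.percentile(w,1)+np.percentile(w,99))/2; 
    o=m+u*(mid-OFF[kind])+v*w0
    return o,np.degrees(np.arctan2(u[1],u[0])),b-a
E
python3 - <<'E'
from h import *
import io,contextlib
f=np.load("top0.npz")
with contextlib.redirect_stdout(io.StringIO()): W,l,o=blobs("top",f["p"],f["d"])
for k,c in dict(round=(290,177),nail=(330,231),foot=(397,202),box=(324,179),case=(358,179)).items():
    q=min(o,key=lambda b:np.hypot(*(b[0]-c)))[1]
    if k in("box","case"): q=q[q[:,2]>.03]
    p,a,L=brush(q,k); print(k,p.round(1),round(a,1),"len",round(L,1))
z=W[...,2]; m=(z>.06)&(z<.074)&(W[...,0]>.35)&(W[...,0]<.65)&(W[...,1]>0)&(W[...,1]<.36)
v,u=np.nonzero(m); q=W[m]
front=q[q[:,0]<.44]; print("front",front[:,0].min(),np.median(front[:,0]),front[:,1].min(),front[:,1].max())
k=np.polyfit(front[:,1],front[:,0],1); print("slope->yaw deg",-np.degrees(np.arctan(k[0])))
print("rect",cv2.minAreaRect((q[:,:2]*1000).astype(np.float32)))
# lid via scene camera + top
for n in("top","scene"):
    g=np.load(n+"0.npz");V=cloud(n,g["d"]);m=(V[...,2]>.09)&(V[...,0]>.45)&(V[...,0]<.69)&(V[...,1]>.0)&(V[...,1]<.36);q=V[m]
    if len(q)>20:
        k=np.polyfit(q[:,2],q[:,0],1);print(n,len(q),"dx/dz",k[0],"lid angle",np.pi/2+np.arctan(k[0]),"x at z.067",np.polyval(k,.067),"zmax",np.percentile(q[:,2],99),q[:,1].min(),q[:,1].max())
E
```

```text
round [ 592.2 -102.2] -11.3 len 123.6
nail [ 415. -213.] -21.0 len 122.8
foot [ 498.1 -428.5] 14.2 len 135.5
box [ 582.8 -202.8] 11.3 len 98.6
case [ 581.  -309.1] 5.2 len 87.3
front 0.4129583106896678 0.4244270519122907 0.04746620844775533 0.3169090381855168
slope->yaw deg -2.5543749623515715
rect ((508.24578857421875, 177.94456481933594), (275.17938232421875, 191.28187561035156), 86.23338317871094)
top 675 dx/dz -0.126664873010589 lid angle 1.4448024099635803 x at z.067 0.6021306323545792 zmax 0.26574667019799747 0.03353015239212467 0.3129547536329711
scene 4968 dx/dz -0.1462997686876825 lid angle 1.4255271369248679 x at z.067 0.6121541582776014 zmax 0.2634304020014512 0.0313559103596622 0.3125562095114949
```

```bash
cat >> h.py <<'E'
from scipy.spatial.transform import Rotation as Ro
def go(x,y,z,yaw):
    s=robot.sense();R=Ro.from_euler("xyz",s["tool_rot"]); T=Ro.from_euler("xyz",[np.pi,0,np.radians(yaw)])
    d=np.array([x,y,z])-s["tool_pos"]*1000
    print("t",round(float(s["clock"]),2),"tcp",(s["tool_pos"]*1000).round(1),"rpy",np.degrees(s["tool_rot"]).round(1),"F",s["ft_force"].round(1),"w",round(float(s["grip_width"]),3))
    print("q",s["joint_pos"].round(2))
    print("turn deg",np.degrees((R.inv()*T).as_rotvec()).round(1)," shift mm after turn",(T.inv().apply(d)).round(1)," in present axes",R.inv().apply(d).round(1),"dist",np.linalg.norm(d).round())
E
python3 -m inch '[[0,0,-4,0,0,-45,1],[0,0,0,0,0,-45,1],[0,0,0,-30,-36,-5,1],[0,0,0,-30,-36,0,1],[0,0,0,-30,-36,0,1],[0,0,0,-30,-36,0,1],[0,0,0,-30,-36,0,1],[0,0,0,-30,-36,0,1],[0,0,0,-30,-36,0,1],[0,0,0,-30,-36,0,1],[0,0,0,-30,-36,0,1],[0,0,0,-30,-36,0,1]]' 25
python3 -c "
from h import *
go(592,-102,120,168.7)"
```

```text
clock: 1.3
tool_pos: [0.4023, 0.237, 0.3395]
tool_rot: [3.142, -0.0, 2.944]
ft_force: [1.5, 0.5, -0.5]
grip_width: 0.998
t 1.3 tcp [402.3 237.  339.5] rpy [180.   -0.  168.7] F [ 1.5  0.5 -0.5] w 0.998
q [-0.92  0.03  0.27  1.92 -0.01  1.19  0.72]
turn deg [ 0. -0. -0.]  shift mm after turn [-252.5 -295.2  219.5]  in present axes [-252.7 -295.1  219.4] dist 446.0
```

```bash
python3 -m inch '[[0,0,0,-31,-37,0,0.6],[0,0,0,-31,-37,0,0.6],[0,0,0,-31,-37,0,0.5],[0,0,0,-31,-37,0,0.5],[0,0,0,-31,-37,0,0.5],[0,0,0,-31,-37,10,0.5],[0,0,0,-31,-37,20,0.5],[0,0,0,-31,-36,30,0.5],[0,0,0,-5,0,45,0.5],[0,0,0,0,0,45,0.5],[0,0,0,0,0,45,0.5],[0,0,0,0,0,25,0.5]]'
python3 -c "
from h import *
go(592,-102,25,168.7)"
```

```text
clock: 2.5
tool_pos: [0.5861, -0.0933, 0.1198]
tool_rot: [-3.141, -0.005, 2.943]
ft_force: [0.7, -0.4, 0.7]
grip_width: 0.5
t 2.5 tcp [586.1 -93.3 119.8] rpy [-179.9   -0.3  168.6] F [ 0.7 -0.4  0.7] w 0.5
q [-0.31  0.53  0.49  1.88 -0.34  0.81  1.73]
turn deg [-0.1 -0.3 -0.1]  shift mm after turn [-7.5 -7.4 94.8]  in present axes [-8.  -7.3 94.8] dist 95.0
```

```bash
python3 -m inch '[[0,0,0,0,0,0,0.5],[0,0,0,0,0,0,0.5]]'
python3 - <<'E'
from h import *
go(592,-102,25,168.7)
p,d=robot.grab_frame("top");cv2.imwrite("pics/t2.png",cv2.resize(p[130:260,250:410],None,fx=5,fy=4.6)[...,::-1])
E
```

```text
clock: 2.7
tool_pos: [0.5885, -0.0938, 0.1241]
tool_rot: [-3.141, -0.0, 2.943]
ft_force: [0.6, 0.2, -0.2]
grip_width: 0.499
t 2.7 tcp [588.5 -93.8 124.1] rpy [-180.    -0.   168.6] F [ 0.6  0.2 -0.2] w 0.499
q [-0.31  0.53  0.49  1.88 -0.33  0.81  1.73]
turn deg [-0.  -0.  -0.1]  shift mm after turn [-5.  -7.3 99.1]  in present axes [-5.1 -7.3 99.1] dist 100.0
```

View pics/t2.png

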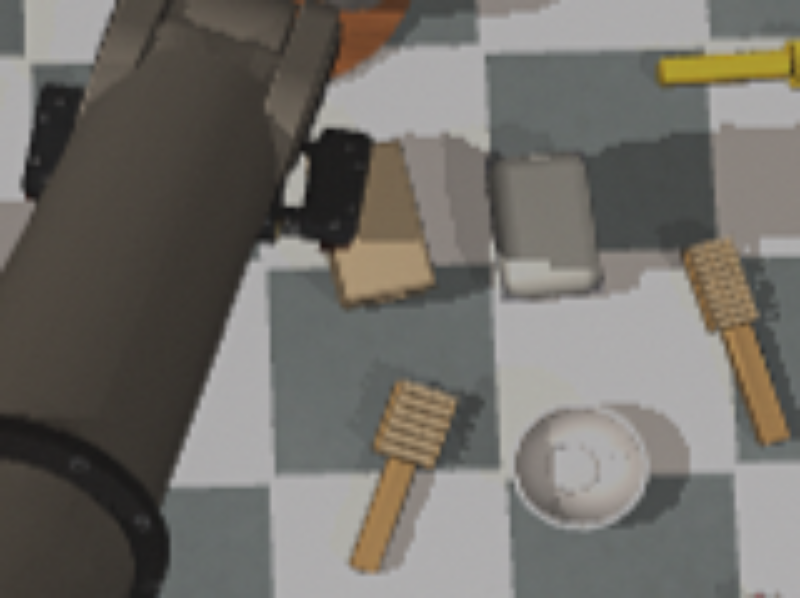

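The top view is occluded by the arm, but nothing else has moved: nail box, soap case, dish and both visible brushes are in place. Descending to grip.

```bash
python3 -m inch '[[0,0,0,-5,-7,30,0.5],[0,0,0,0,0,35,0.5],[0,0,0,0,0,25,0.5],[0,0,0,0,0,8,0.5],[0,0,0,0,0,0,0.5],[0,0,0,0,0,0,0],[0,0,0,0,0,0,0],[0,0,0,0,0,0,0],[0,0,0,0,0,0,0]]' 30
python3 -c "
from h import *
go(592,-102,25,168.7)"
```

```text
clock: 3.65
tool_pos: [0.5926, -0.1016, 0.0268]
tool_rot: [3.141, 0.002, 2.944]
ft_force: [-0.6, -0.7, 5.3]
grip_width: 0.199
t 3.65 tcp [ 592.6 -101.6   26.8] rpy [1.800e+02 1.000e-01 1.687e+02] F [-0.6 -0.7  5.3] w 0.199
q [-0.23  0.68  0.41  1.9  -0.42  0.65  1.81]
turn deg [ 0.   0.1 -0. ]  shift mm after turn [ 0.5 -0.5  1.8]  in present axes [ 0.5 -0.5  1.8] dist 2.0
```

```bash
python3 -m inch '[[0,0,0,0,0,-25,0],[0,0,0,0,0,-45,0],[0,0,0,0,0,-45,0],[0,0,-4.4,0,0,-20,0],[0,0,-4.3,0,0,0,0],[0,0,0,30,20,0,0],[0,0,0,30,30,0,0],[0,0,0,29,35,0,0],[0,0,0,0,45,0,0],[0,0,0,0,45,0,0],[0,0,0,0,31,0,0],[0,0,0,0,0,0,0]]'
python3 -c "
from h import *
go(513,108,34,177.4)"
```

```text
clock: 4.85
tool_pos: [0.5123, 0.1141, 0.1609]
tool_rot: [3.139, 0.0, 3.103]
ft_force: [0.1, -0.5, -1.0]
grip_width: 0.203
t 4.85 tcp [512.3 114.1 160.9] rpy [179.9   0.  177.8] F [ 0.1 -0.5 -1. ] w 0.203
q [-0.71  0.36  0.46  2.02 -0.22  0.81  1.41]
turn deg [0.1 0.  0.4]  shift mm after turn [ -0.9  -6.  126.9]  in present axes [ -0.9  -6.3 126.9] dist 127.0
```

```bash
python3 -m inch '[[0,0,0.4,-1,-5,40,0],[0,0,0,0,0,40,0],[0,0,0,0,0,30,0],[0,0,0,0,0,10,0],[0,0,0,0,0,4,0],[0,0,0,0,0,0,0]]'
python3 -c "
from h import *
go(513,108,33,177.4)"
```

```text
clock: 5.45
tool_pos: [0.5139, 0.103, 0.0374]
tool_rot: [3.141, 0.001, 3.088]
ft_force: [0.9, -0.4, -0.5]
grip_width: 0.201
t 5.45 tcp [513.9 103.   37.4] rpy [180.    0.  176.9] F [ 0.9 -0.4 -0.5] w 0.201
q [-0.6   0.56  0.35  2.08 -0.35  0.56  1.53]
turn deg [ 0.   0.  -0.5]  shift mm after turn [1.1 4.9 4.4]  in present axes [1.1 4.9 4.4] dist 7.0
```

Lower another 3 mm, release gently, then rise.

```bash
python3 -m inch '[[0,0,-0.4,1,4,2,0],[0,0,0,0,0,2,0],[0,0,0,0,0,0,0],[0,0,0,0,0,0,0.22],[0,0,0,0,0,0,0.3],[0,0,0,0,0,0,0.4],[0,0,0,0,0,-15,0.4],[0,0,0,0,0,-45,0.4],[0,0,0,0,0,-45,0.4],[0,0,0,40,-20,-30,0.5],[0,0,0,10,-45,0,0.5],[0,0,0,0,-48,0,0.5]]'
python3 - <<'E'
from h import *
f=robot.grab_frame("top");W,l,o=blobs("top",*f)
E
```

```text
clock: 6.65
tool_pos: [0.4592, -0.0014, 0.1666]
tool_rot: [3.139, 0.001, 3.1]
ft_force: [1.3, -0.2, 0.7]
grip_width: 0.501
px [305. 121.] n 2399 rect c [ 769. -150.] sz [178. 170.] ang 19.5 z50/95 [0.016 0.1  ] rgb [116.  75.  48.]
px [164. 133.] n 441 rect c [727. 270.] sz [47. 54.] ang 46.0 z50/95 [0.094 0.142] rgb [60. 41. 29.]
px [407. 144.] n 337 rect c [ 688. -460.] sz [ 32. 143.] ang 2.8 z50/95 [0.016 0.024] rgb [146. 127.  42.]
px [477. 170.] n 2818 rect c [ 601. -677.] sz [126. 224.] ang 0.1 z50/95 [0.022 0.062] rgb [112.  69.  38.]
px [324. 179.] n 667 rect c [ 583. -203.] sz [103.  57.] ang 10.4 z50/95 [0.045 0.051] rgb [161. 140. 110.]
px [358. 179.] n 632 rect c [ 583. -310.] sz [99. 62.] ang 4.4 z50/95 [0.034 0.04 ] rgb [163. 159. 149.]
px [235. 309.] n 19877 rect c [280. 109.] sz [707. 434.] ang 1.5 z50/95 [0.67  0.844] rgb [60. 55. 48.]
px [555. 215.] n 740 rect c [ 406. -899.] sz [337.  11.] ang 0.2 z50/95 [0.028 0.057] rgb [81. 77. 70.]
px [397. 202.] n 335 rect c [ 502. -430.] sz [137.  35.] ang 15.4 z50/95 [0.016 0.023] rgb [103.  81.  58.]
px [176. 196.] n 88 rec
[... 324 characters left out ...]
 38. 126.] ang 70.5 z50/95 [0.016 0.024] rgb [121.   98.5  73. ]
px [450. 232.] n 352 rect c [ 406. -584.] sz [138.  32.] ang 23.3 z50/95 [0.016 0.023] rgb [89. 21. 20.]
px [366. 231.] n 498 rect c [ 421. -321.] sz [82. 80.] ang 83.5 z50/95 [0.019 0.034] rgb [131. 126. 121.]
px [ 99. 274.] n 574 rect c [316. 476.] sz [62. 86.] ang 70.1 z50/95 [0.028 0.033] rgb [163. 158. 131.]
px [416. 281.] n 362 rect c [ 274. -462.] sz [139.  30.] ang 36.8 z50/95 [0.016 0.024] rgb [124.5  28.   27. ]
px [356. 291.] n 356 rect c [ 244. -279.] sz [ 31. 138.] ang 2.4 z50/95 [0.016 0.023] rgb [156. 140.  46.]
px [ 23. 355.] n 2989 rect c [ 98. 687.] sz [162. 140.] ang 0.3 z50/95 [0.118 0.159] rgb [65. 51. 43.]
```

```bash
python3 -m inch '[[0,0,6,0,0,0,0.5],[0,0,6,0,0,0,0.5],[0,0,6,0,0,0,0.5],[0,0,0,-10,-45,0,0.5],[0,0,0,-10,-45,0,0.5],[0,0,0,-10,-45,0,0.5],[0,0,0,-3,-45,0,0.5],[0,0,0,0,-34,20,0.5],[0,0,0,0,0,35,0.5],[0,0,0,0,0,0,0.5],[0,0,0,0,0,0,0.5]]'
python3 -c "
from h import *
go(415,-213,25,159.5)"
```

```text
clock: 7.8
tool_pos: [0.4154, -0.2135, 0.1107]
tool_rot: [-3.141, -0.002, 2.781]
ft_force: [1.9, -0.2, -0.5]
grip_width: 0.501
t 7.8 tcp [ 415.4 -213.5  110.7] rpy [-1.800e+02 -1.000e-01  1.593e+02] F [ 1.9 -0.2 -0.5] w 0.501
q [-0.16  0.38  0.61  2.19 -0.35  0.67  1.91]
turn deg [-0.  -0.1 -0.2]  shift mm after turn [ 0.6  0.3 85.7]  in present axes [ 0.4  0.3 85.7] dist 86.0
```

```bash
python3 -m inch '[[0,0,0,0,0,30,0.5],[0,0,0,0,0,30,0.5],[0,0,0,0,0,19,0.5],[0,0,0,0,0,6,0.5],[0,0,0,0,0,0,0.5],[0,0,0,0,0,0,0],[0,0,0,0,0,0,0],[0,0,0,0,0,0,0],[0,0,0,0,0,-25,0],[0,0,0,0,0,-45,0],[0,0,0,0,0,-45,0],[0,0,0,0,0,-20,0]]' 30
python3 -c "
from h import *
go(512,178,34,177.4)"
```

```text
clock: 9.0
tool_pos: [0.4168, -0.2147, 0.1641]
tool_rot: [3.141, 0.004, 2.78]
ft_force: [0.9, -0.6, 0.4]
grip_width: 0.007
t 9.0 tcp [ 416.8 -214.7  164.1] rpy [180.    0.3 159.3] F [ 0.9 -0.6  0.4] w 0.007
q [-0.25  0.29  0.7   2.15 -0.27  0.78  1.83]
turn deg [  0.    0.3 -18.1]  shift mm after turn [-77.3 396.6 130.1]  in present axes [ 50.3 400.9 130.3] dist 424.0
```

Empty grip. I'll move aside and look.

```bash
python3 -m inch '[[0,0,0,0,45,0,0.5],[0,0,0,0,45,0,0.5],[0,0,0,0,45,0,0.5],[0,0,0,0,45,0,0.5]]'
python3 - <<'E'
from h import *
f=robot.grab_frame("top");cv2.imwrite("pics/t3.png",cv2.resize(f[0][120:320,220:460],None,fx=3.2,fy=3)[...,::-1])
W,l,o=blobs("top",*f)
E
```

```text
clock: 9.4
tool_pos: [0.4796, -0.0436, 0.1614]
tool_rot: [3.141, 0.001, 2.781]
ft_force: [0.4, -0.5, -0.5]
grip_width: 0.329
px [305. 121.] n 2371 rect c [ 768. -150.] sz [177. 171.] ang 18.7 z50/95 [0.016 0.101] rgb [118.  76.  49.]
px [164. 133.] n 442 rect c [738. 267.] sz [50. 74.] ang 69.3 z50/95 [0.093 0.142] rgb [61. 42. 29.]
px [406. 144.] n 332 rect c [ 687. -458.] sz [ 30. 138.] ang 4.6 z50/95 [0.017 0.023] rgb [148. 129.  42.]
px [477. 171.] n 2829 rect c [ 601. -679.] sz [127. 230.] ang 0.1 z50/95 [0.022 0.062] rgb [114.  70.  38.]
px [324. 179.] n 671 rect c [ 584. -206.] sz [104.  64.] ang 10.7 z50/95 [0.045 0.05 ] rgb [162. 141. 111.]
px [358. 179.] n 632 rect c [ 581. -310.] sz [97. 62.] ang 3.4 z50/95 [0.034 0.04 ] rgb [165. 160. 151.]
px [233. 310.] n 23281 rect c [288. 124.] sz [526. 684.] ang 86.1 z50/95 [0.686 0.85 ] rgb [63. 57. 50.]
px [555. 215.] n 745 rect c [ 411. -898.] sz [328.  11.] ang 0.4 z50/95 [0.027 0.058] rgb [82. 78. 71.]
px [397. 202.] n 330 rect c [ 503. -426.] sz [142.  32.] ang 13.3 z50/95 [0.016 0.024] rgb [107.   87.5  64. ]
px [184. 197.] n 
[... 229 characters left out ...]
z [ 39. 125.] ang 69.1 z50/95 [0.017 0.023] rgb [146. 116.  76.]
px [450. 232.] n 344 rect c [ 406. -584.] sz [138.  29.] ang 25.1 z50/95 [0.016 0.023] rgb [91. 21. 20.]
px [366. 231.] n 479 rect c [ 421. -322.] sz [82. 80.] ang 85.2 z50/95 [0.02  0.034] rgb [131. 125. 121.]
px [ 99. 274.] n 572 rect c [315. 472.] sz [59. 85.] ang 69.8 z50/95 [0.028 0.033] rgb [165. 160. 133.]
px [416. 281.] n 362 rect c [ 274. -463.] sz [139.  30.] ang 35.9 z50/95 [0.016 0.023] rgb [126.  28.  27.]
px [356. 291.] n 352 rect c [ 244. -279.] sz [ 31. 138.] ang 2.7 z50/95 [0.017 0.023] rgb [158.  141.5  47. ]
px [ 23. 355.] n 2986 rect c [ 99. 687.] sz [161. 141.] ang 0.4 z50/95 [0.118 0.159] rgb [66. 52. 44.]
```

View pics/t3.png

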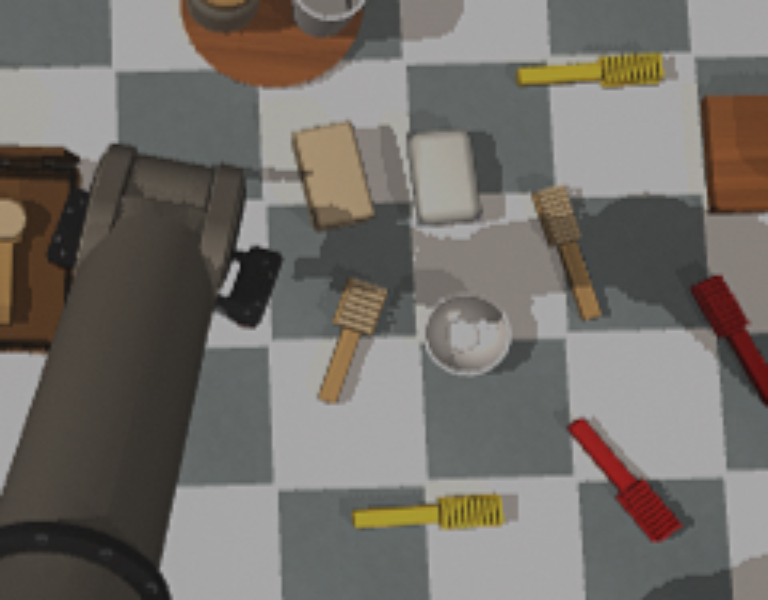

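The nail brush is still at (345,340) in the crop, so I lifted before the fingers had closed. I'll repeat with a longer close.

```bash
python3 -m inch '[[0,0,0,0,-45,0,0.5],[0,0,0,0,-45,0,0.5],[0,0,0,0,-45,0,0.5],[0,0,0,0,-44,10,0.5],[0,0,0,0,0,40,0.5],[0,0,0,0,0,40,0.5],[0,0,0,0,0,30,0.5],[0,0,0,0,0,14,0.5],[0,0,0,0,0,4,0.5],[0,0,0,0,0,0,0.5]]' 30
python3 -c "
from h import *
go(415,-213,25,159.5)"
```

```text
clock: 10.45
tool_pos: [0.4154, -0.2131, 0.023]
tool_rot: [3.141, -0.001, 2.78]
ft_force: [-0.7, 0.0, 0.9]
grip_width: 0.502
t 10.45 tcp [ 415.4 -213.1   23. ] rpy [ 1.800e+02 -1.000e-01  1.593e+02] F [-0.7  0.   0.9] w 0.502
q [-0.04  0.55  0.47  2.22 -0.54  0.48  2.07]
turn deg [ 0.  -0.1 -0.2]  shift mm after turn [ 0.5 -0.  -2. ]  in present axes [ 0.5 -0.  -2. ] dist 2.0
```

```bash
python3 -m inch '[[0,0,0,0,0,0,0],[0,0,0,0,0,0,0],[0,0,0,0,0,0,0],[0,0,0,0,0,0,0],[0,0,0,0,0,0,0],[0,0,0,0,0,0,0],[0,0,0,0,0,-25,0],[0,0,0,0,0,-45,0],[0,0,0,0,0,-45,0],[0,0,0,0,0,-20,0]]' 30
python3 -c "
from h import *
go(512,178,34,177.4)"
```

```text
clock: 11.45
tool_pos: [0.417, -0.2136, 0.1605]
tool_rot: [3.141, 0.003, 2.781]
ft_force: [0.3, 0.6, -1.0]
grip_width: 0.203
t 11.45 tcp [ 417.  -213.6  160.5] rpy [180.    0.2 159.3] F [ 0.3  0.6 -1. ] w 0.203
q [-0.27  0.3   0.73  2.16 -0.29  0.78  1.85]
turn deg [ -0.    0.2 -18.1]  shift mm after turn [-77.2 395.5 126.5]  in present axes [ 49.8 399.9 126.5] dist 422.0
```

```bash
python3 -m inch '[[0,0,-6,0,0,0,0],[0,0,-6,0,0,0,0],[0,0,-6,0,0,0,0],[0,0,0,-9,44,0,0],[0,0,0,-9,44,0,0],[0,0,0,-9,44,0,0],[0,0,0,-9,44,0,0],[0,0,0,-9,44,0,0],[0,0,0,-9,44,0,0],[0,0,0,-9,44,0,0],[0,0,0,-9,44,0,0],[0,0,0,-5,43,0,0]]'
python3 -m inch '[[0,0,0,0,0,30,0],[0,0,0,0,0,40,0],[0,0,0,0,0,20,0],[0,0,0,0,0,0,0]]'
python3 -c "
from h import *
go(511,178,31,177.4)"
```

```text
clock: 12.65
tool_pos: [0.5114, 0.1802, 0.1575]
tool_rot: [-3.141, 0.0, 3.096]
ft_force: [0.5, 0.1, -0.4]
grip_width: 0.205
clock: 13.05
tool_pos: [0.5089, 0.1774, 0.0649]
tool_rot: [-3.138, -0.005, 3.096]
ft_force: [0.4, 0.4, 0.3]
grip_width: 0.201
t 13.05 tcp [508.9 177.4  64.9] rpy [-179.8   -0.3  177.4] F [0.4 0.4 0.3] w 0.201
q [-0.78  0.54  0.43  2.04 -0.36  0.64  1.41]
turn deg [-0.2 -0.3 -0. ]  shift mm after turn [-2.1  0.7 33.9]  in present axes [-2.3  0.9 33.9] dist 34.0
```

```bash
python3 -m inch '[[0,0,0,-1,1,20,0],[0,0,0,0,0,10,0],[0,0,0,0,0,3,0],[0,0,0,0,0,0,0],[0,0,0,0,0,0,0.22],[0,0,0,0,0,0,0.3],[0,0,0,0,0,0,0.4],[0,0,0,0,0,-15,0.4],[0,0,0,0,0,-45,0.4],[0,0,0,0,0,-45,0.4],[0,0,0,40,-20,-20,0.5],[0,0,0,10,-45,0,0.5]]'
python3 -m inch '[[0,0,0,0,-48,0,0.5],[0,0,0,0,-48,0,0.5],[0,0,0,0,-48,0,0.5],[0,0,0,0,-48,0,0.5],[0,0,0,0,-40,0,0.5],[0,0,0,0,0,0,0.5]]'
python3 - <<'E'
from h import *
f=robot.grab_frame("top");cv2.imwrite("pics/t4.png",cv2.resize(f[0][120:320,120:440],None,fx=2.5,fy=2.5)[...,::-1])
W,l,o=blobs("top",*f,amin=300)
for c,q in o:
    if np.hypot(*(c-(397,202)))<25: print(brush(q,"foot"))
go(498,-428,25,194)
E
```

```text
clock: 14.25
tool_pos: [0.4588, 0.12, 0.1629]
tool_rot: [3.137, 0.003, 3.103]
ft_force: [1.2, -0.9, -0.7]
grip_width: 0.493
clock: 14.85
tool_pos: [0.4478, -0.121, 0.1611]
tool_rot: [-3.14, 0.002, 3.086]
ft_force: [1.2, 0.2, 0.2]
grip_width: 0.5
px [305. 121.] n 2380 rect c [ 769. -152.] sz [176. 174.] ang 26.3 z50/95 [0.016 0.1  ] rgb [117.  75.  49.]
px [164. 133.] n 444 rect c [727. 276.] sz [53. 64.] ang 29.5 z50/95 [0.093 0.142] rgb [60. 41. 29.]
px [407. 144.] n 334 rect c [ 686. -459.] sz [ 32. 140.] ang 6.6 z50/95 [0.016 0.023] rgb [147.  129.   42.5]
px [477. 170.] n 2825 rect c [ 599. -678.] sz [121. 225.] ang 0.1 z50/95 [0.022 0.062] rgb [113.  69.  38.]
px [266. 319.] n 18042 rect c [300. -56.] sz [252. 723.] ang 77.5 z50/95 [0.727 0.854] rgb [64. 59. 53.]
px [358. 179.] n 630 rect c [ 581. -311.] sz [96. 63.] ang 4.7 z50/95 [0.034 0.04 ] rgb [165. 160. 151.]
px [193. 196.] n 2886 rect c [523. 206.] sz [336. 222.] ang 86.1 z50/95 [0.053 0.26 ] rgb [58. 44. 31.]
px [555. 215.] n 746 rect c [ 403. -898.] sz [341.  11.] ang 0.1 z50/95 [0.027 0.057] rgb [82. 78. 71.]
px [220.
[... 617 characters left out ...]
. 132.]
px [416. 282.] n 364 rect c [ 274. -462.] sz [138.  30.] ang 35.8 z50/95 [0.016 0.023] rgb [126.  28.  27.]
px [356. 291.] n 352 rect c [ 243. -278.] sz [ 31. 137.] ang 3.6 z50/95 [0.016 0.024] rgb [157.  141.5  45. ]
px [ 23. 355.] n 2988 rect c [104. 665.] sz [197. 128.] ang 18.0 z50/95 [0.118 0.159] rgb [66. 52. 43.]
(array([ 497.62054512, -428.75972213]), np.float64(13.692414728520792), np.float64(134.45404786178398))
t 14.9 tcp [ 448.2 -118.   160.8] rpy [-1.80e+02  1.00e-01  1.77e+02] F [-0.1 -0.  -0.7] w 0.505
q [-0.42  0.28  0.65  2.16 -0.24  0.77  1.89]
turn deg [ -0.    0.1 -17. ]  shift mm after turn [  26.7 -312.8  135.8]  in present axes [ -65.8 -306.9  135.9] dist 342.0
```

View pics/t4.png

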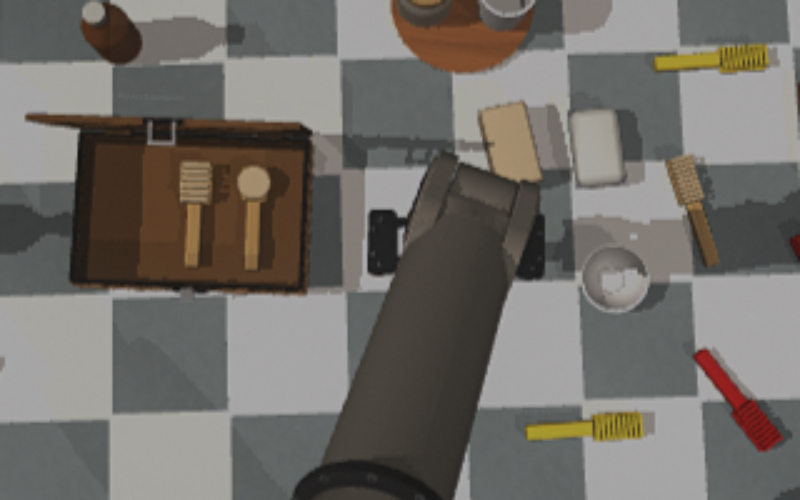

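Both placed brushes lie straight, heads towards the hinge, at (195,215) and (253,215) in the crop. Now the foot brush at (692,210).

```bash
python3 -m inch '[[0,0,-8,0,0,0,0.5],[0,0,-8,0,0,0,0.5],[0,0,-1,4,-45,0,0.5],[0,0,0,4,-45,0,0.5],[0,0,0,4,-45,0,0.5],[0,0,0,4,-45,0,0.5],[0,0,0,4,-45,0,0.5],[0,0,0,4,-45,0,0.5],[0,0,0,3,-43,10,0.5],[0,0,0,0,0,40,0.5],[0,0,0,0,0,0,0.5],[0,0,0,0,0,0,0.5]]'
python3 -c "
from h import *
go(498,-428.5,25,193.9)"
```

```text
clock: 16.1
tool_pos: [0.4998, -0.4229, 0.1096]
tool_rot: [3.139, -0.001, -2.889]
ft_force: [-0.6, -0.3, 0.1]
grip_width: 0.499
t 16.1 tcp [ 499.8 -422.9  109.6] rpy [ 1.799e+02 -1.000e-01 -1.655e+02] F [-0.6 -0.3  0.1] w 0.499
q [ 0.24  0.65  0.53  1.74 -0.41  0.87  2.77]
turn deg [ 0.1 -0.1  0.6]  shift mm after turn [ 3.1 -5.  84.6]  in present axes [ 3.1 -5.1 84.6] dist 85.0
```

Joint 7 is close to its limit, so I'll use the half-turned equivalent grasp.

```bash
python3 -m inch '[[0,0,8.5,0,0,0,0.5],[0,0,8.5,0,0,0,0.5],[0,0,8.5,0,0,0,0.5],[0,0,8.5,0,0,0,0.5],[0,0,8.5,0,0,0,0.5],[0,0,8.5,0,0,0,0.5],[0,0,8.5,0,0,0,0.5],[0,0,8.5,0,0,0,0.5],[0,0,8.5,0,0,0,0.5],[0,0,8.5,0,0,0,0.5],[0,0,8.5,0,0,0,0.5],[0,0,8.5,0,0,0,0.5]]'
python3 -m inch '[[0,0,8.5,0,0,0,0.5],[0,0,8.5,0,0,0,0.5],[0,0,8.5,0,0,0,0.5],[0,0,8.5,0,0,0,0.5],[0,0,8.5,0,0,0,0.5],[0,0,8.5,0,0,0,0.5],[0,0,8.5,0,0,0,0.5],[0,0,8.5,0,0,0,0.5],[0,0,8.5,0,0,0,0.5],[0,0,2,0,0,0,0.5],[0,0,0,0,0,0,0.5]]'
python3 -c "
from h import *
go(498,-428.5,25,13.9)"
```

```text
clock: 17.3
tool_pos: [0.5014, -0.4233, 0.112]
tool_rot: [3.138, -0.001, 1.609]
ft_force: [-0.3, -0.6, 0.6]
grip_width: 0.499
clock: 18.4
tool_pos: [0.5013, -0.4234, 0.1112]
tool_rot: [-3.141, -0.003, 0.245]
ft_force: [0.2, 0.4, 0.8]
grip_width: 0.506
t 18.4 tcp [ 501.3 -423.4  111.2] rpy [-180.    -0.2   14. ] F [0.2 0.4 0.8] w 0.506
q [-0.12  1.01  1.24  1.76 -1.04  1.19  0.12]
turn deg [-0.  -0.2  0.1]  shift mm after turn [-4.4  4.2 86.2]  in present axes [-4.6  4.2 86.2] dist 86.0
```

```bash
python3 -m inch '[[0,0,0,-4,4,30,0.5],[0,0,0,0,0,30,0.5],[0,0,0,0,0,20,0.5],[0,0,0,0,0,7,0.5],[0,0,0,0,0,0,0.5],[0,0,0,0,0,0,0.5]]'
python3 -c "
from h import *
go(498,-428.5,25,13.9)"
python3 -m inch '[[0,0,0,0,0,0,0],[0,0,0,0,0,0,0],[0,0,0,0,0,0,0],[0,0,0,0,0,0,0],[0,0,0,0,0,0,0],[0,0,0,0,0,0,0],[0,0,0,0,0,-25,0],[0,0,0,0,0,-45,0],[0,0,0,0,0,-45,0],[0,0,0,0,0,-20,0]]' 30
python3 -c "
from h import *
go(511,248,34,-2.6)"
```

```text
clock: 19.0
tool_pos: [0.4971, -0.4302, 0.0238]
tool_rot: [3.141, -0.001, 0.243]
ft_force: [-0.2, 0.5, -0.4]
grip_width: 0.505
t 19.0 tcp [ 497.1 -430.2   23.8] rpy [ 1.799e+02 -1.000e-01  1.390e+01] F [-0.2  0.5 -0.4] w 0.505
q [-0.07  1.1   1.13  1.79 -1.15  1.08  0.18]
turn deg [ 0.1 -0.1  0. ]  shift mm after turn [ 1.3 -1.4 -1.2]  in present axes [ 1.3 -1.4 -1.2] dist 2.0
clock: 20.0
tool_pos: [0.4965, -0.4314, 0.1614]
tool_rot: [3.138, -0.002, 0.241]
ft_force: [-0.3, -0.3, -1.2]
grip_width: 0.204
t 20.0 tcp [ 496.5 -431.4  161.4] rpy [ 1.798e+02 -1.000e-01  1.380e+01] F [-0.3 -0.3 -1.2] w 0.204
q [-0.12  0.96  1.3   1.73 -0.98  1.25  0.09]
turn deg [ 0.2 -0.1 16.4]  shift mm after turn [ -16.4 -679.4  127.4]  in present axes [ 176.2 -656.8  125.4] dist 691.0
```

```bash
python3 -m inch '[[0,0,8.2,0,0,0,0],[0,0,8.2,0,0,0,0],[0,0,0,-1,-45,-5,0],[0,0,0,-1,-45,-5,0],[0,0,0,-1,-45,-5,0],[0,0,0,-1,-45,0,0],[0,0,0,-1,-45,0,0],[0,0,0,-1,-45,0,0],[0,0,0,-1,-45,0,0],[0,0,0,-1,-45,0,0],[0,0,0,0,0,0,0]]'
python3 -c "
from h import *
go(512,248,34,-2.6)
f=robot.grab_frame('scene');cv2.imwrite('pics/s5.png',f[0][...,::-1])"
```

```text
clock: 21.1
tool_pos: [0.5047, -0.0631, 0.1711]
tool_rot: [-3.138, 0.003, -0.034]
ft_force: [0.9, -0.4, 0.1]
grip_width: 0.204
t 21.1 tcp [504.7 -63.1 171.1] rpy [-179.8    0.2   -2. ] F [ 0.9 -0.4  0.1] w 0.204
q [-0.94  0.81  1.43  2.07 -0.91  1.14 -0.68]
turn deg [-0.2  0.2  0.6]  shift mm after turn [  -6.8 -311.1  137.1]  in present axes [  -2.9 -310.7  138.1] dist 340.0
```

View pics/s5.png

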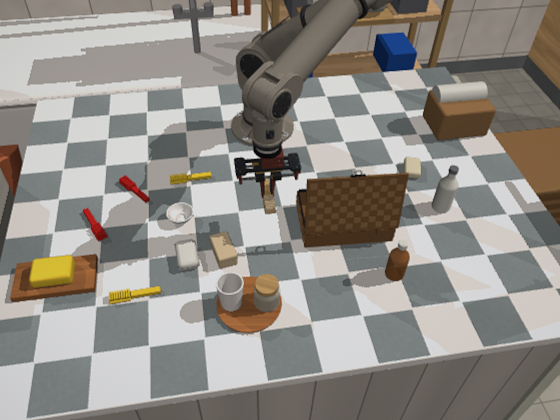

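```bash
python3 -m inch '[[0,0,0.3,-1,-40,0,0],[0,0,0.3,-1,-40,0,0],[0,0,0,-1,-40,0,0],[0,0,0,0,0,0,0]]'
python3 -c "
from h import *
go(512,248,34,-2.6)"
```

```text
clock: 21.55
tool_pos: [0.5067, 0.0504, 0.1719]
tool_rot: [3.138, 0.002, -0.053]
ft_force: [-2.6, -3.6, -0.4]
grip_width: 0.282
t 21.55 tcp [506.7  50.4 171.9] rpy [ 1.798e+02  1.000e-01 -3.000e+00] F [-2.6 -3.6 -0.4] w 0.282
q [-1.17  0.81  1.43  2.07 -0.91  1.14 -0.93]
turn deg [ 0.2  0.1 -0.4]  shift mm after turn [  -3.6 -197.7  137.9]  in present axes [  -4.9 -198.1  137.3] dist 241.0
```

The grip slackened mid-carry, so I need to look.

```bash
python3 -m inch '[[0,0,0,0,0,0,0],[0,0,0,0,0,0,0]]' 40
python3 - <<'E'
from h import *
go(512,248,34,-2.6)
f=robot.grab_frame('scene');g=robot.grab_frame('top')
a=cv2.resize(f[0][130:260,230:420],(570,390));b=cv2.resize(g[0][150:250,130:320],(570,300))
cv2.imwrite('pics/s6.png',np.vstack([a,b])[:600,:,::-1] if False else cv2.resize(np.vstack([a,b]),(496,600))[...,::-1])
E
```

```text
clock: 21.75
tool_pos: [0.5063, 0.0457, 0.1726]
tool_rot: [3.139, 0.0, -0.06]
ft_force: [-1.4, -5.2, -1.0]
grip_width: 0.261
t 21.75 tcp [506.3  45.7 172.6] rpy [179.8   0.   -3.4] F [-1.4 -5.2 -1. ] w 0.261
q [-1.16  0.81  1.43  2.07 -0.91  1.14 -0.92]
turn deg [ 0.2  0.  -0.8]  shift mm after turn [  -3.5 -202.3  138.6]  in present axes [  -6.4 -202.7  137.9] dist 245.0
```

View pics/s6.png

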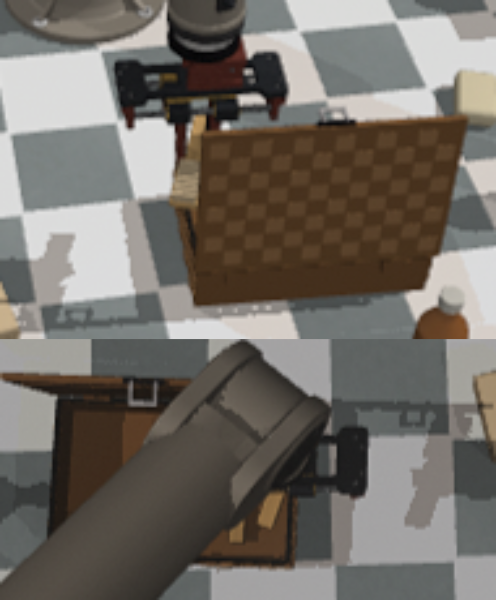

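The brush has swung nose-down in the jaws (head at (185,185) in the upper half) and is pressing sideways on something. I'll back off in −y, look, and set it down to regrasp.

```bash
python3 -m inch '[[0,0,0,0,20,-5,0],[0,0,0,0,40,-5,0],[0,0,0,5,45,0,0],[0,0,0,5,40,0,0],[0,0,0,0,0,0,0],[0,0,0,0,0,0,0]]' 40
python3 - <<'E'
from h import *
go(512,248,34,-2.6)
f=robot.grab_frame('scene');g=robot.grab_frame('top')
a=f[0][120:250,200:360];b=g[0][140:270,170:330]
cv2.imwrite('pics/s7.png',cv2.resize(np.hstack([a,b]),(800,325))[...,::-1])
E
```

```text
clock: 22.45
tool_pos: [0.5085, -0.0983, 0.1827]
tool_rot: [-3.141, -0.0, -0.06]
ft_force: [0.5, 0.7, -1.3]
grip_width: 0.205
t 22.45 tcp [508.5 -98.3 182.7] rpy [-180.    -0.    -3.4] F [ 0.5  0.7 -1.3] w 0.205
q [-0.86  0.74  1.38  2.04 -0.84  1.11 -0.71]
turn deg [-0.  -0.  -0.8]  shift mm after turn [ -12.2 -346.1  148.7]  in present axes [ -17.3 -345.7  149. ] dist 377.0
```

View pics/s7.png

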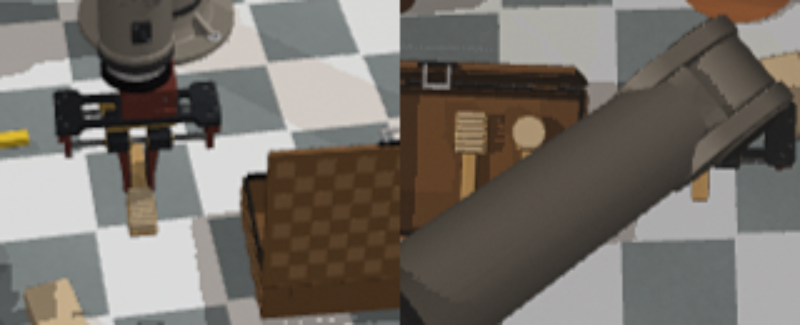

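```bash
python3 -m inch '[[0,0,0,0,0,25,0],[0,0,0,0,0,25,0],[0,0,0,0,0,15,0],[0,0,0,0,0,10,0],[0,0,0,0,0,10,0],[0,0,0,0,0,10,0]]' 10
python3 -c "
from h import *
go(508,-98,26,-2.6)"
python3 -m inch '[[0,0,0,0,0,8,0],[0,0,0,0,0,8,0],[0,0,0,0,0,8,0],[0,0,0,0,0,8,0]]' 6
python3 -c "
from h import *
go(508,-98,26,-2.6)"
```

```text
clock: 23.15
tool_pos: [0.5097, -0.095, 0.0873]
tool_rot: [3.141, -0.001, -0.054]
ft_force: [-0.5, 0.8, -0.3]
grip_width: 0.208
t 23.15 tcp [509.7 -95.   87.3] rpy [180.   -0.   -3.1] F [-0.5  0.8 -0.3] w 0.208
q [-0.76  0.83  1.19  2.1  -1.    0.96 -0.61]
turn deg [ 0.  -0.  -0.5]  shift mm after turn [-1.6  3.1 61.3]  in present axes [-1.6  3.1 61.3] dist 61.0
clock: 23.55
tool_pos: [0.5094, -0.0955, 0.0551]
tool_rot: [-3.142, -0.0, -0.055]
ft_force: [-0.8, 0.3, -0.0]
grip_width: 0.21
t 23.55 tcp [509.4 -95.5  55.1] rpy [-180.    -0.    -3.1] F [-0.8  0.3 -0. ] w 0.21
q [-0.72  0.87  1.13  2.12 -1.06  0.91 -0.57]
turn deg [ 0.  -0.  -0.5]  shift mm after turn [-1.3  2.6 29.1]  in present axes [-1.3  2.6 29.1] dist 29.0
```

```bash
python3 -m inch '[[0,0,0,0,0,8,0],[0,0,0,0,0,8,0],[0,0,0,0,0,6,0],[0,0,0,0,0,5,0],[0,0,0,0,0,0,0]]' 5
python3 -c "
from h import *
go(508,-98,26,-2.6)"
python3 -m inch '[[0,0,0,0,0,0,0.3],[0,0,0,0,0,0,0.4],[0,0,0,0,0,0,0.5],[0,0,0,0,0,-20,0.5],[0,0,0,0,0,-40,0.5],[0,0,0,0,0,-40,0.5],[0,0,0,-10,-45,0,0.5],[0,0,0,-20,-45,0,0.5],[0,0,0,-20,-45,0,0.5]]'
python3 - <<'E'
from h import *
g=robot.grab_frame('top');cv2.imwrite('pics/t8.png',cv2.resize(g[0][130:330,140:400],(780,600))[...,::-1])
blobs('top',*g,amin=200);go(508,-98,26,-2.6)
E
```

```text
clock: 24.05
tool_pos: [0.509, -0.0954, 0.0281]
tool_rot: [-3.142, 0.001, -0.055]
ft_force: [0.4, 0.9, -0.1]
grip_width: 0.205
t 24.05 tcp [509.  -95.4  28.1] rpy [-1.8e+02  1.0e-01 -3.1e+00] F [ 0.4  0.9 -0.1] w 0.205
q [-0.69  0.9   1.07  2.12 -1.12  0.87 -0.54]
turn deg [-0.   0.1 -0.5]  shift mm after turn [-0.9  2.7  2.1]  in present axes [-0.8  2.7  2.1] dist 3.0
clock: 24.95
tool_pos: [0.4666, 0.0434, 0.1292]
tool_rot: [-3.141, -0.001, -0.056]
ft_force: [0.2, 0.9, 0.3]
grip_width: 0.498
px [305. 121.] n 2380 rect c [ 770. -153.] sz [176. 176.] ang 81.5 z50/95 [0.016 0.1  ] rgb [116.  75.  49.]
px [164. 133.] n 439 rect c [727. 270.] sz [48. 55.] ang 39.7 z50/95 [0.093 0.142] rgb [60. 41. 29.]
px [406. 144.] n 335 rect c [ 687. -457.] sz [ 32. 138.] ang 3.3 z50/95 [0.016 0.023] rgb [146. 127.  42.]
px [477. 170.] n 2832 rect c [ 601. -679.] sz [226. 126.] ang 89.8 z50/95 [0.022 0.062] rgb [112.  69.  38.]
px [324. 179.] n 675 rect c [ 584. -207.] sz [104.  67.] ang 13.3 z50/95 [0.045 0.051] rgb [160. 139. 109.]
px [150. 328.] n 34976 rect c [331. 244.] sz [892. 633.] ang 72.8 z
[... 432 characters left out ...]
171] rgb [69. 67. 63.]
px [450. 232.] n 346 rect c [ 407. -585.] sz [138.  30.] ang 25.5 z50/95 [0.016 0.022] rgb [127.  26.  24.]
px [366. 231.] n 490 rect c [ 421. -321.] sz [82. 78.] ang 88.6 z50/95 [0.02  0.034] rgb [112.  107.  102.5]
px [416. 281.] n 368 rect c [ 276. -463.] sz [138.  35.] ang 38.3 z50/95 [0.017 0.023] rgb [101.  25.  24.]
px [356. 291.] n 363 rect c [ 244. -279.] sz [ 31. 139.] ang 2.3 z50/95 [0.016 0.023] rgb [125. 103.  36.]
t 25.0 tcp [463.3  52.7 127.4] rpy [-179.7    0.3   -2.5] F [-3.4  3.8 -1.5] w 0.502
q [-1.19  0.78  1.36  2.2  -0.95  1.01 -0.88]
turn deg [-0.2  0.3  0.1]  shift mm after turn [ 51.5 148.5 101.4]  in present axes [ 51.8 149.1 100.4] dist 187.0
```

View pics/t8.png

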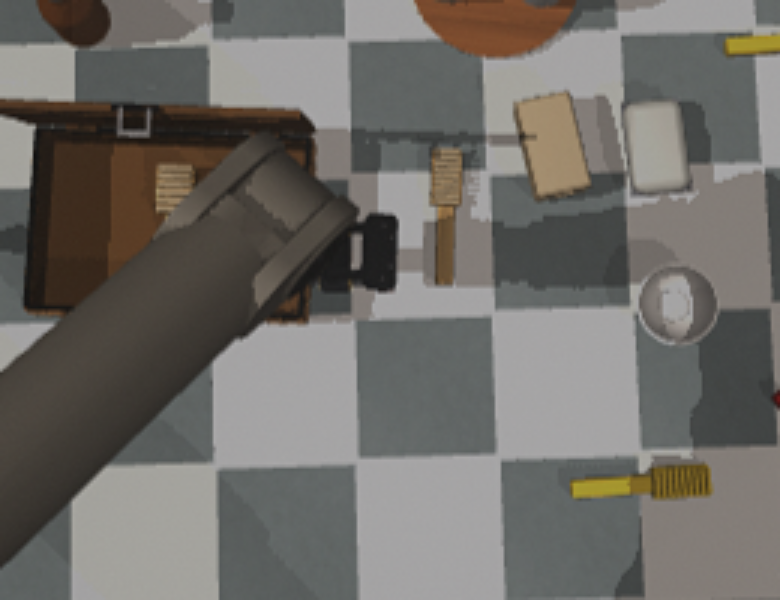

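The brush is now flat and face up on the ledge at (446,215) in the crop. I'll unwind the wrist to the earlier, roomier configuration and regrasp.

```bash
python3 -m inch '[[0,0,0,10,45,-10,0.5],[0,0,0,20,45,0,0.5],[0,0,0,20,45,0,0.5],[0,0,-8.5,0,13,0,0.5],[0,0,-8.5,0,0,0,0.5],[0,0,-8.5,0,0,0,0.5],[0,0,-8.5,0,0,0,0.5],[0,0,-8.5,0,0,0,0.5],[0,0,-8.5,0,0,0,0.5],[0,0,-8.5,0,0,0,0.5],[0,0,-8.5,0,0,0,0.5],[0,0,-8.5,0,0,0,0.5]]'
python3 -m inch '[[0,0,-8.5,0,0,0,0.5],[0,0,-8.5,0,0,0,0.5],[0,0,-8.5,0,0,0,0.5],[0,0,-8.5,0,0,0,0.5],[0,0,-8.5,0,0,0,0.5],[0,0,-8.5,0,0,0,0.5],[0,0,-8.5,0,0,0,0.5],[0,0,-8.5,0,0,0,0.5],[0,0,-8.5,0,0,0,0.5],[0,0,-8.5,0,0,0,0.5],[0,0,-8.5,0,0,0,0.5],[0,0,-2.5,0,0,0,0.5]]'
python3 -m inch '[[0,0,0,0,0,0,0.5]]'
python3 -c "
from h import *
go(513,-95,24,178.4)"
```

```text
clock: 26.2
tool_pos: [0.5086, -0.1088, 0.1389]
tool_rot: [3.141, -0.0, 1.286]
ft_force: [0.1, -0.3, -0.1]
grip_width: 0.5
clock: 27.4
tool_pos: [0.5085, -0.1091, 0.139]
tool_rot: [3.141, 0.001, 2.96]
ft_force: [-0.4, -0.2, -0.9]
grip_width: 0.502
clock: 27.5
tool_pos: [0.5085, -0.109, 0.1389]
tool_rot: [3.141, 0.0, 2.955]
ft_force: [0.1, -0.2, -0.5]
grip_width: 0.499
t 27.5 tcp [ 508.5 -109.   138.9] rpy [180.    0.  169.3] F [ 0.1 -0.2 -0.5] w 0.499
q [-0.32  0.39  0.51  2.05 -0.28  0.77  1.74]
turn deg [ 0.   0.  -9.1]  shift mm after turn [ -4.1  14.1 114.9]  in present axes [ -1.8  14.6 114.9] dist 116.0
```

```bash
python3 -m inch '[[0,0,-8.5,0,0,0,0.5],[0,0,-0.6,-4,14,20,0.5],[0,0,0,0,0,40,0.5],[0,0,0,0,0,35,0.5],[0,0,0,0,0,14,0.5],[0,0,0,0,0,5,0.5],[0,0,0,0,0,0,0.5]]'
python3 -c "
from h import *
go(513,-95,24,178.4)"
python3 -m inch '[[0,0,0,0,0,0,0],[0,0,0,0,0,0,0],[0,0,0,0,0,0,0],[0,0,0,0,0,0,0],[0,0,0,0,0,0,0],[0,0,0,0,0,0,0],[0,0,0,0,0,-25,0],[0,0,0,0,0,-45,0],[0,0,0,0,0,-45,0],[0,0,0,0,0,-20,0]]' 40
python3 -c "
from h import *
go(512,248,34,177.4)"
```

```text
clock: 28.2
tool_pos: [0.5133, -0.095, 0.025]
tool_rot: [-3.141, 0.0, 3.114]
ft_force: [-0.9, 0.5, -0.1]
grip_width: 0.499
t 28.2 tcp [513.3 -95.   25. ] rpy [-180.     0.   178.4] F [-0.9  0.5 -0.1] w 0.499
q [-0.22  0.58  0.35  2.09 -0.39  0.53  1.96]
turn deg [-0.  0. -0.]  shift mm after turn [ 0.3 -0.   1. ]  in present axes [ 0.3 -0.   1. ] dist 1.0
clock: 29.2
tool_pos: [0.5145, -0.0951, 0.1632]
tool_rot: [3.141, 0.005, 3.114]
ft_force: [0.9, -0.7, -0.8]
grip_width: 0.2
t 29.2 tcp [514.5 -95.1 163.2] rpy [180.    0.3 178.4] F [ 0.9 -0.7 -0.8] w 0.2
q [-0.35  0.35  0.5   2.02 -0.23  0.81  1.84]
turn deg [0.  0.3 1. ]  shift mm after turn [ 18.1 342.6 129.2]  in present axes [ 12.5 342.8 129.2] dist 367.0
```

```bash
python3 -m inch '[[0,0,1,4,40,0,0],[0,0,0,4,45,0,0],[0,0,0,4,45,0,0],[0,0,0,3,45,0,0],[0,0,0,3,45,0,0],[0,0,0,0,45,0,0],[0,0,0,0,45,0,0],[0,0,0,0,33,0,0],[0,0,0,0,0,40,0],[0,0,0,0,0,40,0],[0,0,0,0,0,20,0],[0,0,0,0,0,0,0]]'
python3 -c "
from h import *
go(512,248,32,177.4)"
```

```text
clock: 30.4
tool_pos: [0.5073, 0.2478, 0.0569]
tool_rot: [-3.138, -0.005, 3.098]
ft_force: [-0.3, -0.5, -0.6]
grip_width: 0.199
t 30.4 tcp [507.3 247.8  56.9] rpy [-179.8   -0.3  177.5] F [-0.3 -0.5 -0.6] w 0.199
q [-0.83  0.57  0.34  1.98 -0.31  0.65  1.24]
turn deg [-0.2 -0.3  0.1]  shift mm after turn [-4.6  0.4 24.9]  in present axes [-4.8  0.5 24.8] dist 25.0
```

```bash
python3 -m inch '[[0,0,0,-3,0,15,0],[0,0,0,0,0,7,0],[0,0,0,0,0,3,0],[0,0,0,0,0,0,0],[0,0,0,0,0,0,0.22],[0,0,0,0,0,0,0.3],[0,0,0,0,0,0,0.4],[0,0,0,0,0,-15,0.4],[0,0,0,0,0,-45,0.4],[0,0,0,0,0,-45,0.4],[0,0,0,10,0,-45,0.3],[0,0,0,30,0,-45,0.2]]'
python3 -m inch '[[0,0,0,30,30,0,0],[0,0,0,30,40,0,0],[0,0,0,20,45,0,0],[0,0,0,0,45,0,0],[0,0,0,0,45,0,0],[0,0,0,0,0,0,0]]'
python3 - <<'E'
from h import *
g=robot.grab_frame('top');cv2.imwrite('pics/t9.png',cv2.resize(g[0][130:260,120:320],(800,520))[...,::-1])
W,l,o=blobs('top',*g,amin=200)
# brush tops in the box by wood colour
hsv=cv2.cvtColor(g[0],cv2.COLOR_RGB2HSV);z=W[...,2]
m=((z>.014)&(z<.05)&(W[...,0]>.425)&(W[...,0]<.595)&(W[...,1]>.055)&(W[...,1]<.305)&(hsv[...,2]>95)).astype(np.uint8)
k,l,s,c=cv2.connectedComponentsWithStats(m)
for i in range(1,k):
    if s[i,4]>80:print(c[i],brush(W[l==i],"nail"),np.percentile(W[l==i][:,2],[50,95]))
E
```

```text
clock: 31.6
tool_pos: [0.4766, 0.2499, 0.2298]
tool_rot: [3.14, 0.003, 3.095]
ft_force: [-0.1, 0.4, 0.1]
grip_width: 0.257
clock: 32.2
tool_pos: [0.4017, 0.4655, 0.2271]
tool_rot: [3.138, 0.0, 3.105]
ft_force: [-0.5, -0.7, -0.6]
grip_width: 0.004
px [305. 121.] n 2383 rect c [ 768. -150.] sz [177. 170.] ang 18.9 z50/95 [0.016 0.1  ] rgb [110.  71.  46.]
px [164. 133.] n 444 rect c [749. 280.] sz [95. 55.] ang 22.1 z50/95 [0.093 0.142] rgb [57. 39. 27.]
px [406. 144.] n 338 rect c [ 688. -458.] sz [ 31. 142.] ang 3.3 z50/95 [0.016 0.023] rgb [139. 121.  40.]
px [477. 171.] n 2828 rect c [ 599. -677.] sz [122. 225.] ang 0.0 z50/95 [0.022 0.062] rgb [107.  66.  36.]
px [324. 179.] n 671 rect c [ 586. -203.] sz [110.  57.] ang 11.3 z50/95 [0.045 0.05 ] rgb [154. 133. 104.]
px [192. 195.] n 3532 rect c [526. 184.] sz [292. 231.] ang 85.7 z50/95 [0.048 0.261] rgb [53. 39. 28.]
px [358. 179.] n 630 rect c [ 583. -313.] sz [100.  67.] ang 5.0 z50/95 [0.034 0.04 ] rgb [156. 151. 143.]
px [555. 214.] n 735 rect c [ 413. -898.] sz [321.  11.] ang 0.0 z50/95 [0.028 0.058] rgb [77. 73. 67.]
px [1
[... 750 characters left out ...]
55 rect c [ 243. -278.] sz [ 31. 138.] ang 2.4 z50/95 [0.017 0.023] rgb [148. 132.  42.]
[174.20284698 201.27402135] (array([517.95395754, 249.93248138]), np.float64(-4.187575498989308), np.float64(126.91844964675107)) [0.02350674 0.03005264]
[197.29032258 201.20322581] (array([513.27438482, 180.97574974]), np.float64(-4.124671216531915), np.float64(121.58117499168216)) [0.02298709 0.02927411]
[220.98484848 192.81818182] (array([549.94470465, 110.3326749 ]), np.float64(-54.54870238233937), np.float64(37.56414993905159)) [0.02608644 0.03080112]
[220.34645669 211.44094488] (array([490.55473719, 111.41125076]), np.float64(-2.7048818366935685), np.float64(72.85773427592159)) [0.02196452 0.02684366]
  ret = _var(a, axis=axis, dtype=dtype, out=out, ddof=ddof,
  arrmean = um.true_divide(arrmean, div, out=arrmean,
  ret = ret.dtype.type(ret / rcount)
```

View pics/t9.png

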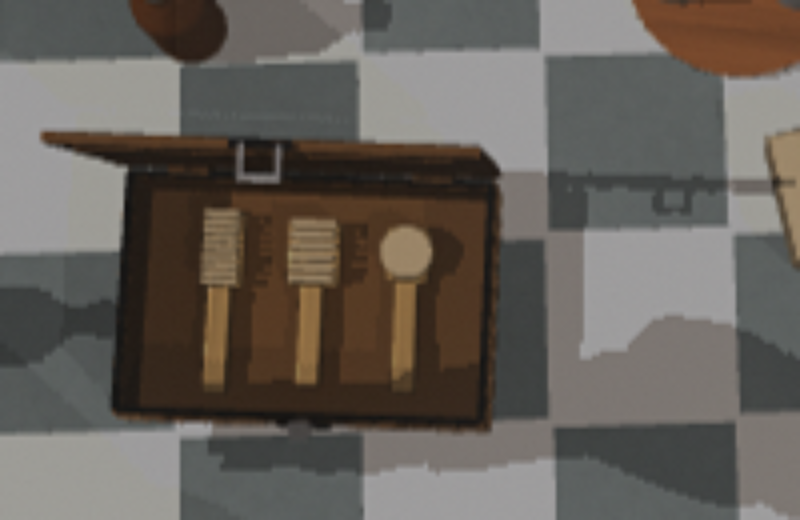

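All three brushes lie flat and parallel, heads to the hinge at (220,245), (313,250) and (406,250). Next I'll bring the closed fingers behind the lid.

```bash
python3 -m inch '[[0,0,0,0,0,-45,0],[0,0,0,0,0,-45,0],[0,0,0,-27,-37,-25,0],[0,0,0,-29,-37,0,0],[0,0,0,-29,-37,0,0],[0,0,0,-29,-37,0,0],[0,0,0,-29,-37,0,0],[0,0,0,-29,-37,0,0],[0,0,0,-29,-37,0,0],[0,0,0,-29,-30,0,0],[0,0,0,-28,0,0,0],[0,0,0,0,0,0,0]]' 40
python3 -c "
from h import *
go(650,174,250,177.4)"
```

```text
clock: 33.45
tool_pos: [0.6498, 0.1558, 0.3407]
tool_rot: [-3.14, 0.001, 3.091]
ft_force: [0.1, 0.2, -0.8]
grip_width: 0.003
t 33.45 tcp [649.8 155.8 340.7] rpy [-1.799e+02  1.000e-01  1.771e+02] F [ 0.1  0.2 -0.8] w 0.003
q [-0.7   0.43  0.54  1.48 -0.23  1.29  1.38]
turn deg [-0.1  0.1 -0.3]  shift mm after turn [ 0.6 18.2 90.7]  in present axes [ 0.8 18.4 90.6] dist 92.0
```

```bash
python3 -m inch '[[0,0,0,0,18,30,0],[0,0,0,0,0,35,0],[0,0,0,0,0,20,0],[0,0,0,15,0,0,0],[0,0,0,15,0,0,0],[0,0,0,15,0,0,0],[0,0,0,10,0,0,0]]'
python3 -c "
from h import *
go(607,174,250,177.4)"
```

```text
clock: 34.15
tool_pos: [0.5921, 0.18, 0.2559]
tool_rot: [3.141, -0.0, 3.097]
ft_force: [1.1, 0.3, -0.7]
grip_width: 0.007
t 34.15 tcp [592.1 180.  255.9] rpy [180.   -0.  177.4] F [ 1.1  0.3 -0.7] w 0.007
q [-0.78  0.41  0.52  1.71 -0.22  1.08  1.33]
turn deg [ 0. -0.  0.]  shift mm after turn [-15.1  -5.3   5.9]  in present axes [-15.1  -5.3   5.9] dist 17.0
```

```bash
python3 -m inch '[[0,0,0,13,-3,3,0],[0,0,0,13,0,3,0],[0,0,0,13,0,5,0],[0,0,0,12,0,6,0],[0,0,0,12,0,7,0],[0,0,0,11,0,7,0],[0,0,0,11,0,8,0],[0,0,0,10,0,9,0],[0,0,0,0,0,0,0]]'
python3 -c "
from h import *
go(495,176,211,177.4)"
```

```text
clock: 35.05
tool_pos: [0.4966, 0.1815, 0.2064]
tool_rot: [-3.141, -0.003, 3.098]
ft_force: [-0.3, 0.1, -0.1]
grip_width: 0.004
t 35.05 tcp [496.6 181.5 206.4] rpy [-180.    -0.2  177.5] F [-0.3  0.1 -0.1] w 0.004
q [-0.88  0.3   0.51  1.97 -0.18  0.92  1.24]
turn deg [-0.  -0.2  0.1]  shift mm after turn [ 1.3 -5.6 -4.6]  in present axes [ 1.3 -5.6 -4.6] dist 7.0
```

```bash
python3 -m inch '[[0,0,0,9,0,10,0],[0,0,0,8,0,11,0],[0,0,0,7,0,11,0],[0,0,0,7,0,12,0],[0,0,0,6,0,12,0],[0,0,0,5,0,13,0],[0,0,0,3,0,13,0],[0,0,0,3,0,13,0],[0,0,0,0,0,0,0]]'
python3 -c "
from h import *
go(445,176,90,177.4)
for n in('scene','top'):
    g=robot.grab_frame(n)
    cv2.imwrite('pics/s10.png',cv2.resize(g[0][120:280,250:450],(800,600))[...,::-1]) if n=='scene' else 0
    V=cloud(n,g[1]);m=(V[...,2]>.075)&(V[...,2]<.3)&(V[...,0]>.5)&(V[...,0]<.6)&(((V[...,1]>.05)&(V[...,1]<.09))|((V[...,1]>.26)&(V[...,1]<.3)));q=V[m]
    if len(q)>20: k=np.polyfit(q[:,0],q[:,2],1);print(n,len(q),'lid angle',-np.arctan(k[0]),'z at hinge',np.polyval(k,.607))
"
```

```text
clock: 35.95
tool_pos: [0.4489, 0.1832, 0.1103]
tool_rot: [-3.139, -0.003, 3.097]
ft_force: [-0.7, -0.8, -0.4]
grip_width: 0.007
t 35.95 tcp [448.9 183.2 110.3] rpy [-179.9   -0.2  177.5] F [-0.7 -0.8 -0.4] w 0.007
q [-0.88  0.38  0.45  2.14 -0.26  0.67  1.27]
turn deg [-0.1 -0.2  0.1]  shift mm after turn [ 3.5 -7.4 20.3]  in present axes [ 3.5 -7.3 20.3] dist 22.0
scene 455 lid angle 0.030101778501114566 z at hinge 0.0762675287782254
top 295 lid angle 0.014338947924921923 z at hinge 0.0765154637787764
```

View pics/s10.png

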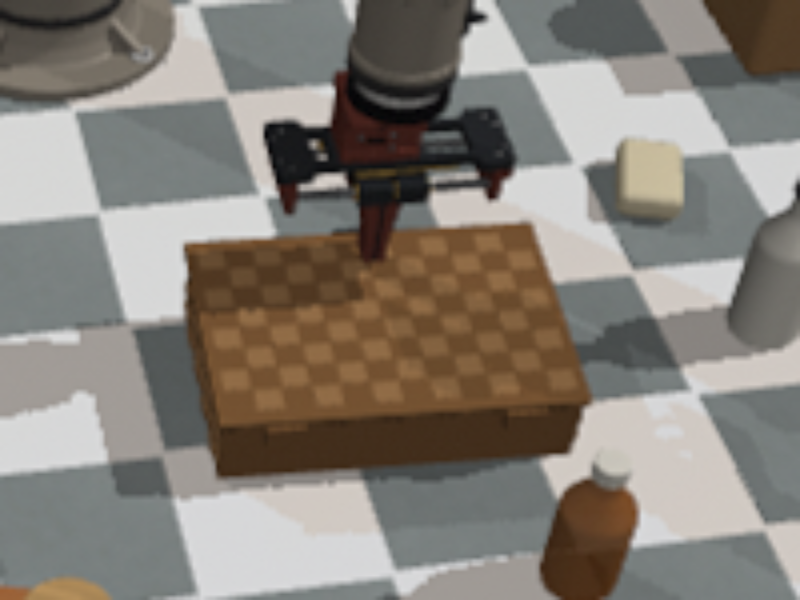

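The lid is almost down and the fingertips are above its front edge. Now pressing at the front middle in small steps.

```bash
python3 -m inch '[[0,0,0,18,0,0,0],[0,0,0,0,0,5,0],[0,0,0,0,0,4,0],[0,0,0,0,0,3,0],[0,0,0,0,0,3,0],[0,0,0,0,0,0,0]]'
python3 -c "
from h import *
go(428,182,93,177.4)"
python3 -m inch '[[0,0,0,0,0,2,0],[0,0,0,0,0,2,0],[0,0,0,0,0,0,0]]'
```

```text
clock: 36.65
tool_pos: [0.4331, 0.185, 0.0971]
tool_rot: [3.141, -0.001, 3.097]
ft_force: [-2.4, 2.0, 3.6]
grip_width: 0.006
t 36.65 tcp [433.1 185.   97.1] rpy [180.   -0.  177.5] F [-2.4  2.   3.6] w 0.006
q [-0.89  0.39  0.43  2.18 -0.27  0.63  1.26]
turn deg [ 0.  -0.   0.1]  shift mm after turn [ 4.9 -3.3  4.1]  in present axes [ 4.9 -3.3  4.1] dist 7.0
clock: 36.95
tool_pos: [0.433, 0.185, 0.0934]
tool_rot: [3.141, -0.001, 3.097]
ft_force: [-3.6, 0.8, 9.9]
grip_width: 0.002
```

```bash
python3 -m inch '[[0,0,0,0,0,1,0],[0,0,0,0,0,1,0],[0,0,0,0,0,0,0]]'
python3 -m inch '[[0,0,0,0,0,1,0],[0,0,0,0,0,1,0],[0,0,0,0,0,0,0],[0,0,0,0,0,0,0]]'
```

```text
clock: 37.25
tool_pos: [0.433, 0.185, 0.0919]
tool_rot: [3.141, -0.001, 3.097]
ft_force: [-5.9, 0.1, 14.5]
grip_width: 0.007
clock: 37.65
tool_pos: [0.433, 0.1851, 0.0913]
tool_rot: [3.14, -0.002, 3.097]
ft_force: [-12.3, -2.7, 35.7]
grip_width: 0.005
```

```bash
python3 -m inch '[[0,0,0,0,0,-3,0],[0,0,0,0,0,-20,0],[0,0,0,0,0,-45,0.3],[0,0,0,10,-30,-30,0.6],[0,0,0,0,-45,0,0.8],[0,0,0,0,-45,0,0.9],[0,0,0,0,-45,0,1],[0,0,0,0,-45,0,1],[0,0,0,0,-45,0,1],[0,0,0,0,0,0,1]]' 30
python3 - <<'E'
from h import *
go(583,-203,45,191)
for n in('scene','top'):
    g=robot.grab_frame(n); V=cloud(n,g[1])
    L=(V[...,:2]-[.512,.178])@np.array([[.999,.0454],[-.0454,.999]]).T  # local = R^T d
    d=V[...,:2]-[.512,.178]; lx=d@[.999,-.0454]; ly=d@[.0454,.999]
    m=(abs(lx)<.088)&(abs(ly)<.125)&(V[...,2]>.05)&(V[...,2]<.11)&(g[1]>0)
    A=np.c_[lx[m],ly[m],np.ones(m.sum())];k=np.linalg.lstsq(A,V[...,2][m],rcond=None)[0]
    print(n,m.sum(),"lid angle",-k[0],"ly slope",k[1],"z0",k[2])
    t=(abs(V[...,0]-.36)<.05)&(abs(V[...,1]-.2)<.12)&(abs(V[...,2])<.02);q=V[t]
    print(" table slope x",np.polyfit(q[:,0],q[:,2],1)[0],np.median(q[:,2]))
    if n=='top':
        W,l,o=blobs("top",*g,amin=200)
        for c,q in o:
            for kk,cc in(("box",(324,179)),("case",(358,179))):
                if np.hypot(*(c-cc))<12:print(kk,brush(q[q[:,2]>.03],kk))
        cv2.imwrite('pics/t11.png',cv2.resize(g[0][120:290,130:410],(800,486))[...,::-1])
E
```

```text
clock: 38.65
tool_pos: [0.4114, -0.0753, 0.1877]
tool_rot: [-3.14, 0.002, 3.088]
ft_force: [-0.2, 0.8, 0.6]
grip_width: 0.696
t 38.65 tcp [411.4 -75.3 187.7] rpy [-1.799e+02  1.000e-01  1.769e+02] F [-0.2  0.8  0.6] w 0.696
q [-0.61  0.13  0.71  2.23 -0.12  0.81  1.69]
turn deg [ -0.1   0.1 -14.1]  shift mm after turn [-144.1 -158.1  142.7]  in present axes [-178.  -118.1  143.2] dist 257.0
scene 3454 lid angle 0.010947463503971057 ly slope 0.0009559408039390843 z0 0.07382927325000735
 table slope x 0.03576056192935891 0.0025307684769690668
top 5144 lid angle 0.010442687647650014 ly slope 0.0007991492827052332 z0 0.07242967836859814
 table slope x -0.0015272997489980322 0.0007071706173583289
px [305. 121.] n 2401 rect c [ 770. -153.] sz [177. 176.] ang 79.6 z50/95 [0.016 0.1  ] rgb [112.  72.  47.]
px [164. 133.] n 435 rect c [727. 277.] sz [53. 66.] ang 23.5 z50/95 [0.094 0.141] rgb [58. 40. 28.]
px [406. 144.] n 338 rect c [ 687. -458.] sz [ 31. 141.] ang 3.4 z50/95 [0.017 0.023] rgb [141. 123.  41.]
px [477. 171.] n 2818 rect c [ 599. -677.] sz [227. 122.] ang 89.6 z50/95 [0.022 0
[... 802 characters left out ...]
z [82. 80.] ang 44.6 z50/95 [0.02  0.034] rgb [107. 102.  98.]
px [ 99. 274.] n 569 rect c [317. 477.] sz [65. 85.] ang 71.7 z50/95 [0.028 0.033] rgb [158. 152. 126.]
px [416. 281.] n 359 rect c [ 274. -462.] sz [139.  30.] ang 36.0 z50/95 [0.016 0.023] rgb [121.  27.  26.]
px [356. 291.] n 359 rect c [ 244. -279.] sz [ 31. 138.] ang 2.3 z50/95 [0.016 0.023] rgb [151. 135.  43.]
px [ 23. 355.] n 2992 rect c [ 93. 686.] sz [173. 138.] ang 0.6 z50/95 [0.118 0.159] rgb [62. 49. 41.]
case (array([ 603.08813714, -286.03556997]), np.float64(-174.53665724393022), np.float64(87.94757188445367))
box (array([ 582.81843926, -203.12174258]), np.float64(10.785588924997313), np.float64(98.59261540772852))
```

View pics/t11.png

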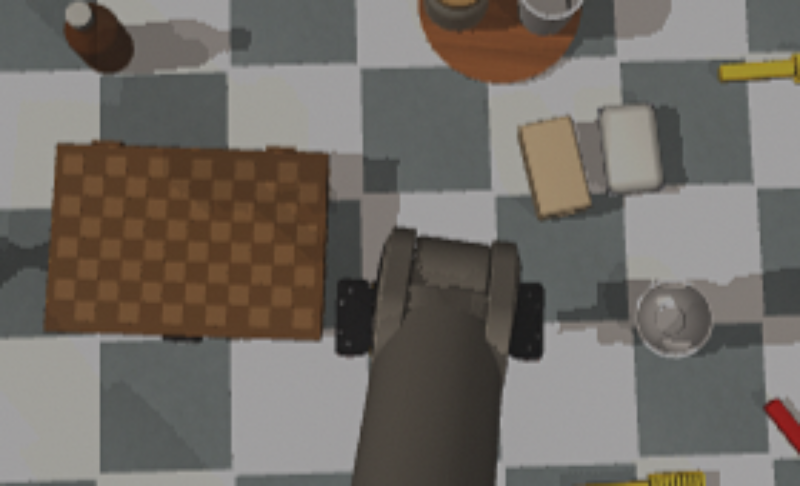

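The lid reads 0.010 in both views with no contact, so it's caught. The soap case has been knocked to (631,148) in the crop, closer to the nail box at (553,167). Next I'll pick the nail box with a reduced opening.

```bash
python3 -m inch '[[0,0,-7,0,0,0,0.8],[0,0,-6.9,-40,-20,0,0.8],[0,0,0,-35,-35,0,0.8],[0,0,0,-35,-35,0,0.8],[0,0,0,-32,-35,0,0.8],[0,0,0,0,-30,40,0.8],[0,0,0,0,0,30,0.8],[0,0,0,0,0,0,0.8],[0,0,0,0,0,0,0.8]]' 30
python3 -c "
from h import *
go(583,-203,27,190.9)"
```

```text
clock: 39.65
tool_pos: [0.5786, -0.1968, 0.117]
tool_rot: [3.141, -0.001, -2.944]
ft_force: [0.9, 0.0, 0.2]
grip_width: 0.799
t 39.65 tcp [ 578.6 -196.8  117. ] rpy [ 1.799e+02 -1.000e-01 -1.687e+02] F [0.9 0.  0.2] w 0.799
q [-0.2   0.58  0.58  1.85 -0.42  0.83  2.37]
turn deg [ 0.1 -0.1  0.4]  shift mm after turn [-3.1 -6.9 90. ]  in present axes [-3.2 -7.1 90. ] dist 90.0
```

```bash
python3 -m inch '[[0,0,0.4,-3,-7,20,0.8],[0,0,0,0,0,15,0.8],[0,0,0,0,0,0,0.8]]'
python3 -m inch '[[0,0,0,0,0,20,0.8],[0,0,0,0,0,20,0.8],[0,0,0,0,0,10,0.8],[0,0,0,0,0,3,0.8],[0,0,0,0,0,0,0.8]]'
python3 -c "
from h import *
go(583,-203,27,190.9)"
```

```text
clock: 39.95
tool_pos: [0.5822, -0.2032, 0.0816]
tool_rot: [3.14, -0.001, -2.952]
ft_force: [-0.3, -0.2, -1.0]
grip_width: 0.802
clock: 40.45
tool_pos: [0.5828, -0.2047, 0.0298]
tool_rot: [-3.142, 0.0, -2.953]
ft_force: [0.7, 0.5, -0.2]
grip_width: 0.797
t 40.45 tcp [ 582.8 -204.7   29.8] rpy [-180.     0.  -169.2] F [ 0.7  0.5 -0.2] w 0.797
q [-0.12  0.71  0.5   1.87 -0.51  0.69  2.43]
turn deg [-0.   0.  -0.1]  shift mm after turn [-0.6  1.7  2.8]  in present axes [-0.6  1.7  2.8] dist 3.0
```

```bash
python3 -m inch '[[0,0,0,0,0,0,0],[0,0,0,0,0,0,0],[0,0,0,0,0,0,0],[0,0,0,0,0,0,0],[0,0,0,0,0,-20,0],[0,0,0,0,0,-40,0],[0,0,0,0,0,-45,0],[0,0,0,0,0,-45,0],[0,0,4.5,0,0,-10,0],[0,0,4.5,0,0,0,0],[0,0,4.3,0,0,0,0],[0,0,0,0,0,0,0]]' 40
python3 -c "
from h import *
go(508,128,104,177.4)"
```

```text
clock: 41.65
tool_pos: [0.5822, -0.2046, 0.189]
tool_rot: [3.141, -0.001, 3.097]
ft_force: [0.2, -0.5, -2.2]
grip_width: 0.634
t 41.65 tcp [ 582.2 -204.6  189. ] rpy [180.   -0.  177.5] F [ 0.2 -0.5 -2.2] w 0.634
q [-0.27  0.52  0.71  1.79 -0.4   0.98  2.12]
turn deg [ 0.  -0.   0.1]  shift mm after turn [ 89.3 328.9  85. ]  in present axes [ 88.9 328.9  85.1] dist 351.0
```

```bash
python3 -m inch '[[0,0,0,11,41,0,0],[0,0,0,11,41,0,0],[0,0,0,11,41,0,0],[0,0,0,11,41,0,0],[0,0,0,11,41,0,0],[0,0,0,11,41,0,0],[0,0,0,11,41,0,0],[0,0,0,12,42,0,0],[0,0,0,0,0,35,0],[0,0,0,0,0,25,0],[0,0,0,0,0,10,0],[0,0,0,0,0,0,0]]'
python3 -c "
from h import *
go(508,128,103,177.4)"
```

```text
clock: 42.85
tool_pos: [0.5072, 0.127, 0.1182]
tool_rot: [-3.14, -0.002, 3.098]
ft_force: [-0.5, -0.0, -1.5]
grip_width: 0.636
t 42.85 tcp [507.2 127.  118.2] rpy [-1.799e+02 -1.000e-01  1.775e+02] F [-0.5 -0.  -1.5] w 0.636
q [-0.87  0.47  0.65  2.06 -0.41  0.75  1.56]
turn deg [-0.1 -0.1  0.1]  shift mm after turn [-0.7  1.  15.2]  in present axes [-0.8  1.1 15.2] dist 15.0
```

```bash
python3 -m inch '[[0,0,0,0,1,7,0],[0,0,0,0,0,4,0],[0,0,0,0,0,2,0],[0,0,0,0,0,0,0]]'
python3 -m inch '[[0,0,0,0,0,1,0],[0,0,0,0,0,0,0]]'
```

```text
clock: 43.25
tool_pos: [0.5083, 0.1286, 0.1064]
tool_rot: [3.141, 0.0, 3.097]
ft_force: [0.2, 0.0, -1.2]
grip_width: 0.634
clock: 43.45
tool_pos: [0.5082, 0.1287, 0.1054]
tool_rot: [3.141, 0.0, 3.098]
ft_force: [0.0, 0.1, -1.2]
grip_width: 0.631
```

```bash
python3 -m inch '[[0,0,0,0,0,1,0],[0,0,0,0,0,1,0],[0,0,0,0,0,0,0]]'
python3 -m inch '[[0,0,0,0,0,1,0],[0,0,0,0,0,0,0]]'
```

```text
clock: 43.75
tool_pos: [0.508, 0.1287, 0.1032]
tool_rot: [-3.142, -0.0, 3.098]
ft_force: [-0.0, 0.3, -1.2]
grip_width: 0.637
clock: 43.95
tool_pos: [0.5082, 0.1287, 0.1023]
tool_rot: [3.142, -0.0, 3.098]
ft_force: [-0.3, 0.2, -0.6]
grip_width: 0.638
```

```bash
python3 -m inch '[[0,0,0,0,0,0.5,0],[0,0,0,0,0,0,0.65],[0,0,0,0,0,0,0.7],[0,0,0,0,0,0,0.75],[0,0,0,0,0,0,0.85],[0,0,0,0,0,-10,0.85],[0,0,0,0,0,-40,0.85],[0,0,0,0,0,-45,0.85],[0,0,-8.1,0,0,0,0.85],[0,0,0,-5,-42,0,0.85],[0,0,0,-5,-42,0,0.85],[0,0,0,-5,-42,0,0.85]]'
python3 -m inch '[[0,0,0,-5,-42,0,0.85],[0,0,0,-5,-42,0,0.85],[0,0,0,-6,-42,0,0.85],[0,0,0,0,0,0,0.85]]'
python3 - <<'E'
from h import *
go(603,-286,26,185.5)
g=robot.grab_frame("top");W,l,o=blobs("top",*g,amin=400)
for c,q in o:
    if np.hypot(*(c-(350,172)))<20:print("case",brush(q[q[:,2]>.02],"case"))
d=W[...,:2]-[.512,.178]; lx=d@[.999,-.0454]; ly=d@[.0454,.999]
m=(abs(lx)<.1)&(abs(ly)<.14)&(W[...,2]>.095)&(W[...,2]<.13);print("nail",m.sum(),brush(W[m],"box"),np.median(W[m][:,2]))
m=(abs(lx)<.088)&(ly>.0)&(ly<.125)&(W[...,2]>.05)&(W[...,2]<.09)
print("lid",-np.linalg.lstsq(np.c_[lx[m],ly[m],np.ones(m.sum())],W[...,2][m],rcond=None)[0])
E
```

```text
clock: 45.15
tool_pos: [0.5356, 0.0037, 0.1977]
tool_rot: [3.141, 0.001, -3.043]
ft_force: [0.3, -0.1, -0.1]
grip_width: 0.85
clock: 45.55
tool_pos: [0.5635, -0.1265, 0.1983]
tool_rot: [-3.137, 0.002, -3.053]
ft_force: [0.2, 0.4, 0.2]
grip_width: 0.854
t 45.55 tcp [ 563.5 -126.5  198.3] rpy [-1.798e+02  1.000e-01 -1.749e+02] F [0.2 0.4 0.2] w 0.854
q [-0.44  0.44  0.72  1.88 -0.35  0.95  2.1 ]
turn deg [-0.2  0.1 -0.4]  shift mm after turn [ -24.  -162.5  172.3]  in present axes [ -25.  -161.6  173. ] dist 238.0
px [240. 268.] n 33034 rect c [372. -61.] sz [846. 676.] ang 21.8 z50/95 [0.639 0.826] rgb [76. 66. 54.]
px [164. 133.] n 440 rect c [747. 279.] sz [92. 55.] ang 21.1 z50/95 [0.093 0.141] rgb [62. 43. 31.]
px [477. 170.] n 2817 rect c [ 599. -678.] sz [225. 122.] ang 89.7 z50/95 [0.022 0.062] rgb [96. 58. 31.]
px [555. 215.] n 752 rect c [ 412. -898.] sz [324.  10.] ang 0.2 z50/95 [0.027 0.056] rgb [82. 78. 72.]
px [ 81. 212.] n 640 rect c [514. 523.] sz [106.  58.] ang 42.9 z50/95 [0.111 0.171] rgb [80. 78. 74.]
px [366. 231.] n 481 rect c [ 421. -322.] sz [82. 78.] ang 88.4 z50/95 [0.02  0.034] rgb [155. 150. 145.]
px [ 99. 274.] n 571 rect c [317. 473.] sz [56. 87.] ang 71.0 z50/95 [0.028 0.033] rgb [166. 160. 133.]
px [ 23. 355.] n 2994 rect c [ 98. 688.] sz [161. 144.] ang 0.0 z50/95 [0.118 0.159] rgb [66. 52. 44.]
nail 722 (array([507.66501604, 129.73515802]), np.float64(-2.0175143991113194), np.float64(97.28377678312262)) 0.11774694101472963
lid [ 0.00947596 -0.00025795 -0.07248977]
```

The nail box stands well at (508,130) on the lid, which is still at 0.0095. Continuing to the soap case.

```bash
python3 -m inch '[[0,0,-0.3,-6,-42,0,0.95],[0,0,0,-6,-42,0,0.95],[0,0,0,-6,-42,20,0.95],[0,0,0,-6,-36,40,0.95],[0,0,0,0,0,40,0.95],[0,0,0,0,0,0,0.95],[0,0,0,0,0,0,0.95]]'
python3 - <<'E'
from h import *
go(603,-286,26,185.5)
g=robot.grab_frame("top")
a=g[0][120:240,280:420];f=robot.grab_frame("scene");b=f[0][180:300,120:260]
cv2.imwrite('pics/t12.png',cv2.resize(np.hstack([a,b]),(800,343))[...,::-1])
E
```

```text
clock: 46.3
tool_pos: [0.6032, -0.2733, 0.1002]
tool_rot: [3.14, -0.001, -3.037]
ft_force: [0.4, 0.2, -0.5]
grip_width: 0.948
t 46.3 tcp [ 603.2 -273.3  100.2] rpy [ 1.799e+02 -1.000e-01 -1.740e+02] F [ 0.4  0.2 -0.5] w 0.948
q [-0.09  0.69  0.61  1.73 -0.5   0.88  2.42]
turn deg [ 0.1 -0.1  0.5]  shift mm after turn [  1.4 -12.6  74.2]  in present axes [  1.5 -12.7  74.1] dist 75.0
```

View pics/t12.png

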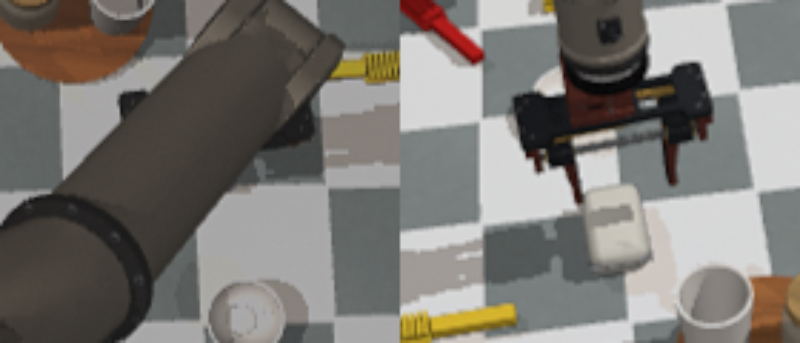

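The case is at (617,228) in the right half, slightly to the −y side, as the numbers say. Correcting by 12 mm and descending.

```bash
python3 -m inch '[[0,0,0.5,1,-12,10,0.95],[0,0,0,0,0,15,0.95],[0,0,0,0,0,20,0.95],[0,0,0,0,0,18,0.95],[0,0,0,0,0,7,0.95],[0,0,0,0,0,0,0.95]]'
python3 -c "
from h import *
go(603,-286,26,185.5)"
python3 -m inch '[[0,0,0,0,0,0,0],[0,0,0,0,0,0,0],[0,0,0,0,0,0,0],[0,0,0,0,0,0,0],[0,0,0,0,0,0,0],[0,0,0,0,0,-20,0],[0,0,0,0,0,-40,0],[0,0,0,0,0,-45,0],[0,0,0,0,0,-45,0],[0,0,4,0,0,-10,0],[0,0,4,0,0,0,0],[0,0,0,0,0,0,0]]' 40
python3 -c "
from h import *
go(512,228,102,177.4)"
```

```text
clock: 47.0
tool_pos: [0.6024, -0.2868, 0.0283]
tool_rot: [3.141, -0.002, -3.048]
ft_force: [-0.4, 0.6, 0.5]
grip_width: 0.95
t 47.0 tcp [ 602.4 -286.8   28.3] rpy [ 1.799e+02 -1.000e-01 -1.746e+02] F [-0.4  0.6  0.5] w 0.95
q [-0.02  0.79  0.55  1.74 -0.56  0.78  2.47]
turn deg [ 0.1 -0.1 -0.1]  shift mm after turn [-0.7  0.8  2.3]  in present axes [-0.7  0.8  2.3] dist 3.0
clock: 48.2
tool_pos: [0.6032, -0.2867, 0.19]
tool_rot: [3.141, 0.0, 3.096]
ft_force: [0.2, 0.5, -2.3]
grip_width: 0.68
t 48.2 tcp [ 603.2 -286.7  190. ] rpy [180.    0.  177.4] F [ 0.2  0.5 -2.3] w 0.68
q [-0.13  0.61  0.72  1.66 -0.46  1.04  2.26]
turn deg [ 0.  0. -0.]  shift mm after turn [114.4 510.   88. ]  in present axes [114.7 509.9  88.2] dist 530.0
```

```bash
python3 -m inch '[[0,0,0,10,40,-10,0],[0,0,0,10,43,-10,0],[0,0,0,10,43,0,0],[0,0,0,10,43,0,0],[0,0,0,10,43,0,0],[0,0,0,10,43,0,0],[0,0,0,10,43,0,0],[0,0,0,9,43,0,0],[0,0,0,9,43,0,0],[0,0,0,9,43,0,0],[0,0,0,9,43,0,0],[0,0,0,9,40,0,0]]'
python3 -m inch '[[0,0,0,0,0,30,0],[0,0,0,0,0,30,0],[0,0,0,0,0,25,0],[0,0,0,0,0,10,0],[0,0,0,0,0,0,0]]'
python3 -c "
from h import *
go(512,228,101,177.4)"
```

```text
clock: 49.4
tool_pos: [0.5104, 0.2295, 0.2092]
tool_rot: [-3.141, -0.001, 3.099]
ft_force: [1.4, 0.6, -0.5]
grip_width: 0.684
clock: 49.9
tool_pos: [0.5106, 0.2269, 0.1135]
tool_rot: [-3.139, -0.003, 3.097]
ft_force: [-0.4, -0.0, -1.4]
grip_width: 0.679
t 49.9 tcp [510.6 226.9 113.5] rpy [-179.9   -0.2  177.4] F [-0.4 -0.  -1.4] w 0.679
q [-1.03  0.53  0.66  1.98 -0.46  0.78  1.42]
turn deg [-0.1 -0.2  0. ]  shift mm after turn [-1.3  1.2 12.5]  in present axes [-1.4  1.2 12.5] dist 13.0
```

```bash
python3 -m inch '[[0,0,0,0,1,5,0],[0,0,0,0,0,3,0],[0,0,0,0,0,2,0],[0,0,0,0,0,0,0]]'
python3 -m inch '[[0,0,0,0,0,1,0],[0,0,0,0,0,0,0]]'
python3 -m inch '[[0,0,0,0,0,1,0],[0,0,0,0,0,0,0]]'
```

```text
clock: 50.3
tool_pos: [0.5118, 0.2287, 0.1051]
tool_rot: [3.141, 0.0, 3.096]
ft_force: [-0.5, 0.1, -1.7]
grip_width: 0.68
clock: 50.5
tool_pos: [0.5118, 0.2285, 0.104]
tool_rot: [3.141, 0.0, 3.096]
ft_force: [0.0, -0.5, -2.6]
grip_width: 0.682
clock: 50.7
tool_pos: [0.5118, 0.2286, 0.1029]
tool_rot: [3.142, 0.0, 3.096]
ft_force: [-0.1, 0.1, -1.1]
grip_width: 0.683
```

```bash
python3 -m inch '[[0,0,0,0,0,1,0],[0,0,0,0,0,0,0]]'
python3 -m inch '[[0,0,0,0,0,1,0],[0,0,0,0,0,0,0]]'
```

```text
clock: 50.9
tool_pos: [0.5119, 0.2286, 0.1024]
tool_rot: [3.141, -0.0, 3.096]
ft_force: [-1.5, -0.8, 6.1]
grip_width: 0.681
clock: 51.1
tool_pos: [0.5118, 0.2286, 0.1019]
tool_rot: [3.141, -0.0, 3.096]
ft_force: [-4.0, -1.3, 11.1]
grip_width: 0.682
```

```bash
python3 -m inch '[[0,0,0,0,0,-1.5,0],[0,0,0,0,0,0,0.7],[0,0,0,0,0,0,0.75],[0,0,0,0,0,0,0.8],[0,0,0,0,0,0,0.9],[0,0,0,0,0,0,0.9],[0,0,0,0,0,-15,0.9],[0,0,0,0,0,-45,0.9],[0,0,0,0,0,-45,0.9],[0,0,0,30,30,0,0.9],[0,0,0,30,40,0,0.9],[0,0,0,30,45,0,0.9]]'
python3 -m inch '[[0,0,0,0,45,0,0.9],[0,0,0,0,45,0,0.9],[0,0,0,0,40,0,0.9],[0,0,0,0,0,0,0.9]]'
python3 - <<'E'
from h import *
go(400,450,200,177.4)
g=robot.grab_frame("top");cv2.imwrite('pics/t13.png',cv2.resize(g[0],(800,600))[...,::-1]); W=cloud("top",g[1])
d=W[...,:2]-[.512,.178]; lx=d@[.999,-.0454]; ly=d@[.0454,.999]; z=W[...,2]
for n,m in(("nail",(ly<0)&(z>.095)),("case",(ly>0)&(z>.09))):
    m=m&(abs(lx)<.1)&(abs(ly)<.14)&(z<.13);q=W[m];p,a,L=brush(q,"box")
    print(n,m.sum(),p,a%180,L,"top z",np.percentile(q[:,2],[50,95]),"local x",lx[m].min(),lx[m].max(),"y",ly[m].min(),ly[m].max())
m=(abs(lx)<.088)&(abs(ly)<.13)&(z>.05)&(z<.08)
print("lid",-np.linalg.lstsq(np.c_[lx[m],ly[m],np.ones(m.sum())],z[m],rcond=None)[0])
E
```

```text
clock: 52.3
tool_pos: [0.4286, 0.3448, 0.2091]
tool_rot: [3.14, 0.001, 3.094]
ft_force: [-0.4, 0.9, -0.3]
grip_width: 0.898
clock: 52.7
tool_pos: [0.433, 0.4806, 0.2077]
tool_rot: [3.139, 0.001, 3.104]
ft_force: [-0.7, -0.2, -0.2]
grip_width: 0.903
t 52.7 tcp [433.  480.6 207.7] rpy [179.9   0.  177.8] F [-0.7 -0.2 -0.2] w 0.903
q [-1.42  0.54  0.69  1.7  -0.39  1.04  0.94]
turn deg [0.1 0.  0.4]  shift mm after turn [ 31.6 -32.    7.7]  in present axes [ 31.8 -31.8   7.6] dist 46.0
nail 728 [507.52122981 129.71290088] 177.39126919446676 97.20661034069965 top z [0.11762948 0.12249402] local x -0.05353349965517213 0.04984659010740374 y -0.0763900228252507 -0.02013797070300561
case 711 [511.07224452 229.48508147] 176.4569321706614 94.58230488756479 top z [0.10670795 0.11205001] local x -0.05111074730922425 0.0448825056964383 y 0.02014613596670189 0.08252433644088397
lid [ 0.00688618 -0.00130703 -0.07244676]
```

View pics/t13.png

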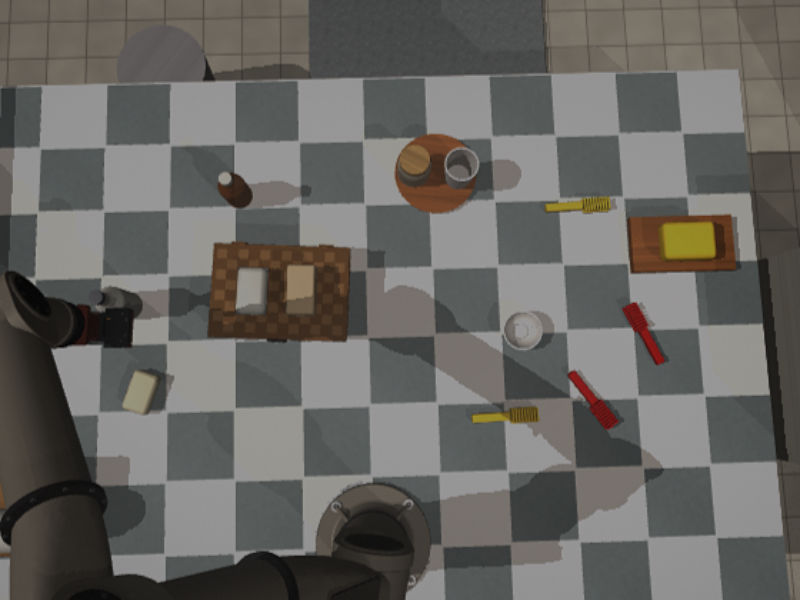

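The picture shows the soap case at (252,290) and the nail box at (300,288) side by side in the middle of the shut lid, and nothing else is displaced. The gripper is above the soap and clear of the shampoo.

```bash
python3 -c "
from rig import robot
print(robot.hand_in())"
```

```text
the job is handed in; nothing more can be done
None
```

The job is done and handed in at about 53 s. The three brushes present (round, nail and foot; no pumice brush was there) lie flat and face up in the box, heads towards the hinge. I then shut the lid and stood the nail box and soap case on top.

**Things that went wrong and were mended:**
- The first grip on the nail brush came up empty because I lifted too early, so I gripped it again.
- The grip slackened while carrying the foot brush, and it swung nose-down and brushed against something near the box. I set it down, gripped it again and placed it.
- The soap case was knocked aside and I measured it again before picking it up.

**Last checks:**
- **Lid:** it reads 0.007 to 0.011 rad with nothing pressing on it, so the catch holds. Pressing peaked at about 36 N on the fingertips, against the hard stop.
- **Nail box and soap case:** both stand upright about 40 mm apart, parallel to the box's short sides to about 1°. They are at least 45 mm in from every lid edge.
- **Brushes:** I checked them in the picture taken just before the lid closed; they cannot be seen now.
- **Other items:** the dish, jar, cup, soap bar and bottles look unmoved.

No check failed or disagreed at the end.

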